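# Lay out an anchor kit around its base plate

### The arm

A 6-joint arm with a two-finger parallel gripper is mounted at the origin on the work surface. World frame = base frame: x ahead of the robot, y to its left, z up, the work surface at z = 0. Lengths are in m, angles in rad, forces in N, time in s.
With the tool pointing down it reaches from about 0.225 to 0.875 m from the base axis. Payload 3.4 kg.
Tool frame: the origin (TCP) lies at the very end of the fingers, on their centre line; the grasp point (between the pads) lies behind it (manip.grasp_offset is the z of the grasp point in the tool frame, in m); z points along the fingers, y is the line along which they close (so a half turn about z gives the same grasp; the last joint's range is limited). The gripper opens to 85 mm and grips with 20 to 120 N. Pads are 22 mm wide; open, the fingers measure 114 mm over their backs; the gripper's body (76 mm by 85 mm) begins 54 mm behind the grasp point. The pads swing forward as they close: fully open they stand 13 mm farther back than shut.
Start: joints at [-1.414, 0.276, 1.505, -0, 1.361, -0.121], TCP at [0.158, -0.553, 0.231] pointing down, gripper open.
Joint ranges: [-2.89, 2.89], [-0.75, 2.08], [0.22, 2.7], [-1.18, 4.32], [0.11, 2.71], [-2.7, 2.7]. Speed limits (rad/s): [2.57, 2.57, 3.14, 3.14, 3.14, 3.14].

### API

Orientations are given as a unit quaternion [w, x, y, z].
In Python, from rig import manip gives the robot as it stands.
- The arm moves only by the shell command python3 -m pendant 'ROWS' [FORCE]. ROWS is JSON, a list of rows, each an object of numbers: "dx", "dy", "dz": the shift along the tool's x, y, z in m; "rx", "ry", "rz": the turn, a rotation vector about the tool's x, y, z in degrees; "hand": the finger opening in m, from 0 to 0.0854. In form: [{"dx": .., "dy": .., "dz": .., "rx": .., "ry": .., "rz": .., "hand": ..}, ...]. A call has 1 to 12 rows; each row shifts and turns the commanded pose from where the row before left it, along the tool's axes as they then stand; what a row does not reach is not made up. A row lasts 1/12 s, in which the tool goes at most 41.7 mm and 7.16 degrees, less where a joint would pass 70% of its speed; a pose out of reach is approached as far as the arm can. A call is refused whole if a number of a shift passes 0.0417 or a number of a turn 7.16, either way. A call with a gripper value outside its range is refused whole. The fingers move at their own pace and stop on an object; FORCE is the grip in N (left out, the last holds). Time passes only in rows, so rows that do not move let the fingers close. It gives the time, the measured TCP pose, the force, the opening and the grip force at its end, in the units of the state.
- manip.get_state(): the state, without advancing time (a new reading comes with each control period).
- manip.get_image(name): name is "scene" or "top" or "wrist"; returns a dict with "frame" (384x512x3 uint8, red, green, blue), "fx", "fy", "cx", "cy" (pixels), "position" and "attitude" of the camera in the world; the wrist camera has in their place "mount" (4x4, takes a point from camera to tool coordinates, whose origin is the TCP and whose axes are the flange's). Camera axes: x right, y up, looking along -z (the intrinsics and any distortion apply to the point x, -y, -z); pixel columns grow to the right and rows downward; lengths in m; the calibration is good to about 2 mm. The wrist camera is an equidistant fisheye: a pixel r from the principal point sees the ray r / f radians off the axis. A picture is of the moment at which its call begins: read the wrist's pose just before it. There is no depth.
- manip.sign_off(): hands the job in; it is judged then, once.
The state is a dict: "clock": time; "qpos": joint angles; "qd": joint speeds; "effort": joint torques, N m; "position": TCP position; "ee_rot": TCP orientation; "contact_force": force on the tool from outside, world axes, zero at the start; "moment": the same for the moment, N m; "width": finger opening in m; "gripper_force": force on a finger pad.
Only numpy, scipy, OpenCV 4.12 (cv2) and the standard library are available. Lean on these libraries where they do the work, as an engineer would, in place of code of your own. Each camera call takes 0.05 s, during which the arm holds its last target. There are 200 camera calls.

### The job

Set out the anchor kit for checking: press the folded hinge fully home into its cutout in the black case insert, lay the big washer on the middle of the square base plate and the large low nut centred on top of the washer, and stand the long coupling nut upright on the bench to the left of the base plate (seen from the robot), opposite the middle of that edge with a gap of about 30 mm. Leave the bolt, brass collar, tape roll and jar where they are, and let go of everything.

Things in the scene. Friction and masses are not known exactly. Their poses are not given: they have to be found in the camera images.
- hinge: Folded steel butt hinge lying flat, 14 mm thick, 0.22 kg: two closed leaves 76 mm long (its y), round knuckle of 14 mm along the +x side, 44 mm wide in all (x -22 to 22): grip across this. Pin ends (10 mm thick, on x = 15) stick out 7 mm at both ends, 90 mm over all. Origin: middle of width and length, underside; z up. Pressing it home takes 4 to 7 N, 8 to 4 mm above the floor.
- washer: Thick flat steel washer lying flat, 56 mm outside, 31 mm hole, 8 mm thick. Origin: centre of the underside, z up. 0.1 kg.
- nut: Large low steel hexagon nut lying flat, 46 mm across flats, 24 mm high, open hole about 30 mm. Origin: centre of the underside, z up; flats face its own x axis and every 60 degrees from it. 0.2 kg.
- coupler: Long steel hexagon coupling nut standing upright, 36 mm across flats, 60 mm high, hole about 20 mm. Origin: centre of the underside, z up; flats face its own x axis and every 60 degrees from it. 0.3 kg.
- plate: Square dark steel base plate fixed flat to the bench, 100 x 100 x 10 mm, with a dark hole in its middle and one at each corner. Origin: centre of the underside, z up (top face at z = 10 mm); +y points to its left edge as seen from the robot (robot's left = world +y), turned at most 0.2 rad.
- insert: Case insert (black, grey floor) fixed to the bench, 22 mm high, x -50 to 50, y -58 to 105, round gauge at y 76. Origin: underside, below the hinge cutout's centre; z up. Cutout 80 (y) x 48 (x), 10 deep (floor z 12), slots at x 15 for the pin ends: knuckle to +x, axes as the insert's, 2 mm play. Sprung balls in its -x wall. Finger notches 36 long, same depth, from both long sides to the edge.
- bolt: Bystander: dark hexagon bolt standing on its head, 26 mm across flats, 45 mm high. Origin: centre of the underside.
- collar: Bystander: small brass collar, 28 mm outside, 14 mm high. Origin: centre of the underside.
- tape: Bystander: black roll of tape lying flat, 104 mm outside, 48 mm high. Origin: centre of the underside.
- jar: Bystander: white plastic jar with a lid, 56 mm in diameter, 55 mm high. Origin: centre of the underside.

How it is judged:
At the end, for the whole second after the job is handed in: Hinge on the cutout floor (2.5 mm height, 5 mm, 0.1 rad); washer flat on the plate within 12 mm of its centre; nut flat on the washer within 10 mm; coupling nut upright on the bench, 83 to 117 mm left of the plate's centre, within 15 mm of its centre line; all released and at rest (horizontal distance between hinge and insert below 0.005 m and z of hinge in the frame of insert between 0.009 and 0.0145 m and angle between the y axis of hinge and the y axis of insert, either way round below 0.1 rad and angle between hinge's own z axis and vertical below 0.06 rad and horizontal distance between washer and plate below 0.012 m and z of washer in the frame of plate between 0.008 and 0.0125 m and horizontal distance between nut and washer below 0.01 m and z of nut in the frame of plate between 0.0155 and 0.021 m and y of coupler in the frame of plate between 0.083 and 0.117 m and x of coupler in the frame of plate between -0.015 and 0.015 m and height (world z) of coupler between -0.003 and 0.003 m and angle between each of washer, nut, coupler's own z axis and vertical below 0.08 rad and linear speed of each of hinge, washer, nut, coupler below 0.02 m/s and angular speed of each of hinge, washer, nut, coupler below 0.2 rad/s); the robot touches nothing.
It fails at once if the bolt is shifted more than 20 mm (distance of bolt from where it was at the start of the episode above 0.02 m).
It fails at once if the collar is shifted more than 20 mm (distance of collar from where it was at the start of the episode above 0.02 m).
It fails at once if the tape is shifted more than 20 mm (distance of tape from where it was at the start of the episode above 0.02 m).
It fails at once if the jar is shifted more than 20 mm (distance of jar from where it was at the start of the episode above 0.02 m).
It also fails if it takes over 106 s, if anything falls off the work surface, if the arm or the gripper's body presses on something with over 40 N, if the wrist force passes 120 N, or if a joint passes its speed limit or range.

## Working session

There is one attempt and no reset: what is moved stays moved. The work goes in short steps, Python scripts to look and compute and a shell command to move; the robot and the scene stay as the last step left them, time stands still between calls to the robot, and variables do not carry over. Pictures are saved under pics/ and viewed, at most 14 in all, crops included, and the job is handed in when it is done.

```bash
ls; mkdir -p pics; python3 - <<'E'
from rig import manip
import cv2,json
s=manip.get_state();print(s); print(manip.grasp_offset)
for n in("scene","top","wrist"):
    d=manip.get_image(n); cv2.imwrite(f"pics/{n}0.png",d["frame"][:,:,::-1]); print(n,{k:(v if k!="frame" else 0) for k,v in d.items()})
E
```

```text
pics
{'clock': 0.0, 'qpos': array([-1.41396843e+00,  2.76569601e-01,  1.50617277e+00,  9.95329135e-06,
        1.36067902e+00, -1.20992287e-01]), 'qd': array([ 1.14172057e-03,  6.84079761e-04,  4.22795580e-04,  2.04880537e-03,
       -8.06675059e-05, -1.28585168e-03]), 'effort': array([ 6.31073544e-05, -4.16779554e+01, -2.45806807e+01,  1.16683022e-04,
        1.11198754e-02,  7.89782405e-06]), 'position': array([ 0.15761659, -0.55241074,  0.23043839]), 'ee_rot': array([-9.14306915e-04,  9.90367227e-01,  1.38462698e-01, -1.15171049e-05]), 'contact_force': array([-0.35619743,  0.04439084, -0.39992142]), 'moment': array([ 0.06004962, -0.02963559,  0.01245032]), 'gripper_force': 0.0, 'width': 0.08525141037063923}
-0.0187
scene {'frame': 0, 'fx': 416.7305170326805, 'fy': 416.7305170326805, 'cx': 259.8578692273742, 'cy': 193.2320386588812, 'position': array([ 1.35662536, -0.06831627,  0.77430182]), 'attitude': array([0.67186101, 0.29920042, 0.26615274, 0.62309277])}
top {'frame': 0, 'fx': 361.6886372940746, 'fy': 361.6886372940746, 'cx': 256.7646906955191, 'cy': 190.21087656764675, 'position': array([0.46645603, 0.01016497, 0.92541391]), 'attitude': array([-0.69830429, -0.02644289,  0.04423898,  0.71394314])}
wrist {'frame': 0, 'fx': 297.3186396354542, 'fy': 297.3186396354542, 'cx': 258.14795244751707, 'cy': 192.88019512498434, 'mount': array([[ 1.27677019e-05,  9.53293505e-01,  3.02045516e-01,
         7.66656174e-02],
       [ 9.99999997e-01, -3.50740198e-05,  6.84272149e-05,
        -1.84024667e-03],
       [ 7.58251700e-05,  3.02045514e-01, -9.53293502e-01,
        -1.41662400e-01],
       [ 0.00000000e+00,  0.00000000e+00,  0.00000000e+00,
         1.00000000e+00]])}
```

```bash
python3 - <<'E'
import cv2
a=cv2.imread("pics/top0.png");cv2.imwrite("pics/top0b.png",cv2.resize(a,(800,600),interpolation=cv2.INTER_CUBIC))
E
```

```text
(no output)
```

View pics/top0b.png

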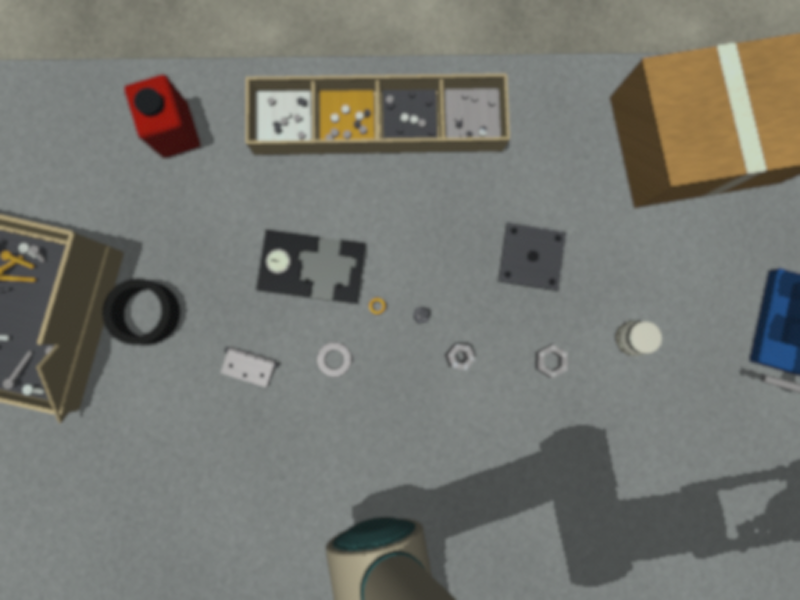

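View pics/scene0.png

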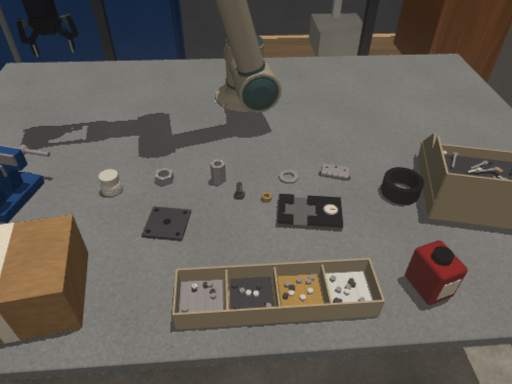

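The top view (800x600) shows hinge at (249,366), washer (334,360), coupler (461,355), nut (552,361), plate (533,257) and insert (312,268, gauge to the left). Bystanders: tape (142,311), collar (377,305), bolt (423,313), jar (640,337). The scene view agrees.

```bash
cat > h.py <<'E'
import numpy as np,cv2
from scipy.spatial.transform import Rotation as R
from rig import manip
def rot(q): return R.from_quat([q[1],q[2],q[3],q[0]]).as_matrix()
def grab(name,save=None):
    s=manip.get_state(); d=manip.get_image(name)
    if name=="wrist":
        T=np.eye(4);T[:3,:3]=rot(s["ee_rot"]);T[:3,3]=s["position"];M=T@d["mount"]
        d["P"],d["A"]=M[:3,3],M[:3,:3]
    else: d["P"],d["A"]=np.array(d["position"]),rot(d["attitude"])
    d["name"]=name
    if save: cv2.imwrite(save,d["frame"][:,:,::-1])
    return d
def ray(d,uv,z):
    uv=np.atleast_2d(np.asarray(uv,float)); a=(uv[:,0]-d["cx"])/d["fx"]; b=(uv[:,1]-d["cy"])/d["fy"]
    if d["name"]=="wrist":
        t=np.hypot(a,b)+1e-9; v=np.c_[np.sin(t)*a/t,-np.sin(t)*b/t,-np.cos(t)]
    else: v=np.c_[a,-b,-np.ones_like(a)]
    v=v@d["A"].T
    return (d["P"]+v*((z-d["P"][2])/v[:,2])[:,None])[:,:2]
def pix(d,X):
    v=(np.atleast_2d(X)-d["P"])@d["A"]
    if d["name"]=="wrist":
        t=np.arctan2(np.hypot(v[:,0],v[:,1]),-v[:,2]);h=np.hypot(v[:,0],v[:,1])+1e-12
        a,b=t*v[:,0]/h,-t*v[:,1]/h
    else: a,b=v[:,0]/-v[:,2],-v[:,1]/-v[:,2]
    return np.c_[a*d["fx"]+d["cx"],b*d["fy"]+d["cy"]]
def rectify(d,c,z,half=.08,n=400):
    "overhead picture of plane z about c; up=+x, left=+y"
    g=np.linspace(half,-half,n);X,Y=np.meshgrid(g,g,indexing="ij")
    p=pix(d,np.c_[(c[0]+X).ravel(),(c[1]+Y).ravel(),np.full(n*n,z)]).astype(np.float32).reshape(n,n,2)
    return cv2.remap(d["frame"][:,:,::-1].copy(),p[...,0],p[...,1],cv2.INTER_CUBIC)
def blob(d,box,z,bright):
    x0,y0,x1,y1=box; g=cv2.cvtColor(d["frame"],cv2.COLOR_RGB2GRAY)[y0:y1,x0:x1]
    big=cv2.resize(g,None,fx=4,fy=4,interpolation=cv2.INTER_CUBIC)
    bg=np.median(big); t=(bg+np.percentile(big,97 if bright else 3))/2
    m=((big>t) if bright else (big<t)).astype(np.uint8)
    cs,_=cv2.findContours(m,cv2.RETR_EXTERNAL,cv2.CHAIN_APPROX_NONE); c=max(cs,key=cv2.contourArea)[:,0]
    uv=(c+.5)/4-.5+[x0,y0]; W=ray(d,uv,z)
    (cx,cy),(w,h),a=cv2.minAreaRect((W*1000).astype(np.float32))
    (ex,ey),r=cv2.minEnclosingCircle((W*1000).astype(np.float32))
    return np.round([cx,cy,w,h,a,ex,ey,r],1)
E
python3 - <<'E'
from h import *
d=grab("top");k=.64
for n,(u,v),z,b,hw in [("hinge",(249,366),.014,1,26),("washer",(334,360),.008,1,16),("coupler",(461,355),.06,1,14),("nut",(552,361),.024,1,15),("plate",(533,257),.010,0,30),("insert",(312,268),.022,0,42),("bolt",(423,313),.045,0,10)]:
    u,v=int(u*k),int(v*k); print(n,blob(d,(u-hw,v-hw,u+hw,v+hw),z,b))
E
```

```text
hinge [450.1 235.5  75.1  38.7  71.6 450.  235.1  40.4]
washer [460.4  98.7  51.5  51.3  88.7 460.4  98.4  26.5]
coupler [ 458.6 -101.8   35.4   38.1   51.9  458.8 -102.    19.9]
nut [ 450.5 -255.    45.4   49.3   25.3  450.1 -254.5   25.4]
plate [ 621.4 -230.3   99.9   99.3   79.4  621.4 -230.5   68.1]
insert [616.5 167.9  89.2 100.6  81.1 616.7 167.9  64.7]
bolt [527.4 -44.5  26.9  25.1  88.5 527.3 -44.9  14.8]
```

```bash
cat > to.py <<'E'
import sys
from h import *
# to.py x y z yaw_deg : shift in mm in the present tool axes, and tool-z turn in deg
s=manip.get_state();A=rot(s["ee_rot"]);x,y,z,yaw=map(float,sys.argv[1:5])
c,q=np.cos(np.radians(yaw)),np.sin(np.radians(yaw));B=np.array([[c,q,0],[q,-c,0],[0,0,-1]]) 
D=np.array([x,y,z])-s["position"]
print("t",round(s["clock"],2),"pos",np.round(s["position"]*1000,1),"yaw",round(np.degrees(np.arctan2(A[1,0],A[0,0])),2),"F",np.round(s["contact_force"],1),"w",round(s["width"]*1000,1))
print("shift now",np.round(A.T@D*1000,1),"shift after turn",np.round(B.T@D*1000,1),"turn",np.round(np.degrees(R.from_matrix(A.T@B).as_rotvec()),2),"q6",round(s["qpos"][5],2))
E
python3 to.py .459 -.102 .2 80
```

```text
t 0.2 pos [ 157.6 -552.7  230.8] yaw 15.92 F [-0.2  0.3  0.2] w 85.1
shift now [ 413.4 -350.7   31.2] shift after turn [496.1 218.5  30.8] turn [-5.000e-02 -4.000e-02 -6.408e+01] q6 -0.12
```

```bash
python3 -m pendant '[{"dx":0.0295,"dy":-0.025,"dz":0.0022},{"dx":0.0295,"dy":-0.025,"dz":0.0022},{"dx":0.0295,"dy":-0.025,"dz":0.0022},{"dx":0.0295,"dy":-0.025,"dz":0.0022},{"dx":0.0295,"dy":-0.025,"dz":0.0022},{"dx":0.0295,"dy":-0.025,"dz":0.0022},{"dx":0.0295,"dy":-0.025,"dz":0.0022},{"dx":0.0295,"dy":-0.025,"dz":0.0022},{"dx":0.0295,"dy":-0.025,"dz":0.0022},{"dx":0.0295,"dy":-0.025,"dz":0.0022},{"dx":0.0295,"dy":-0.025,"dz":0.0022},{"dx":0.0295,"dy":-0.025,"dz":0.0022}]'
python3 -m pendant '[{"dx":0.0295,"dy":-0.025,"dz":0.0022},{"dx":0.0295,"dy":-0.025,"dz":0.0022},{"rz":-7.12},{"rz":-7.12},{"rz":-7.12},{"rz":-7.12},{"rz":-7.12},{"rz":-7.12},{"rz":-7.12},{"rz":-7.12},{"rz":-7.12},{}]'
python3 to.py .459 -.102 .2 80
python3 - <<'E'
from h import *
d=grab("wrist","pics/w1.png")
r=rectify(d,(.459,-.102),.06,.05,300); cv2.imwrite("pics/w1r.png",np.hstack([r,rectify(d,(.459,-.2),.06,.15,300)]))
E
```

```text
t 0.2 pos [ 157.6 -552.7  230.8] yaw 15.92 F [-0.2  0.3  0.2] w 85.1
shift now [ 413.4 -350.7   31.2] shift after turn [496.1 218.5  30.8] turn [-5.000e-02 -4.000e-02 -6.408e+01] q6 -0.12invalid input
invalid input
```

View pics/w1.png

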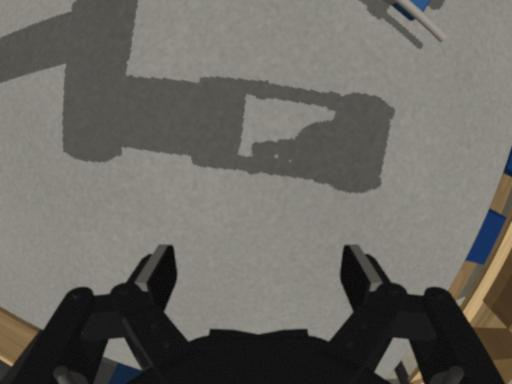

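View pics/w1r.png

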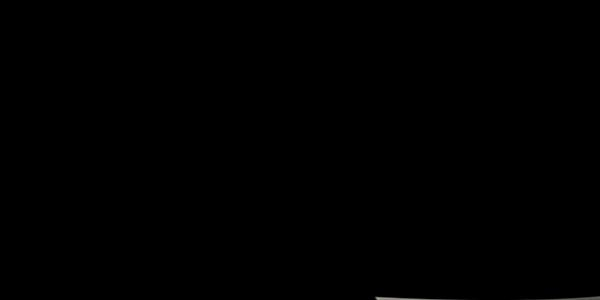

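The move was refused, so the camera still sees bare bench, with the fingers at (165,270) and (355,270). I'll try rows with all the keys.

```bash
python3 -m pendant '[{"dx":0.0295,"dy":-0.025,"dz":0.0022,"rx":0,"ry":0,"rz":0,"hand":0.085}]'; python3 -m pendant '[{"dx":0.0295,"dy":-0.025,"dz":0.0022,"hand":0.085}]';python3 -m pendant '[{"dx":0.0295,"dy":-0.025,"dz":0.0022,"rx":0,"ry":0,"rz":0}]'
```

```text
clock: 0.33
position: [0.1768, -0.5263, 0.2288]
ee_rot: [0.003, 0.991, 0.136, -0.001]
contact_force: [0.9, -1.1, 1.1]
width: 0.0852
gripper_force: 0.0invalid input
invalid input
```

```bash
python3 -m pendant '[{"dx":0.0295,"dy":-0.025,"dz":0.0022,"rx":0,"ry":0,"rz":0,"hand":0.085},{"dx":0.0295,"dy":-0.025,"dz":0.0022,"rx":0,"ry":0,"rz":0,"hand":0.085},{"dx":0.0295,"dy":-0.025,"dz":0.0022,"rx":0,"ry":0,"rz":0,"hand":0.085},{"dx":0.0295,"dy":-0.025,"dz":0.0022,"rx":0,"ry":0,"rz":0,"hand":0.085},{"dx":0.0295,"dy":-0.025,"dz":0.0022,"rx":0,"ry":0,"rz":0,"hand":0.085},{"dx":0.0295,"dy":-0.025,"dz":0.0022,"rx":0,"ry":0,"rz":0,"hand":0.085},{"dx":0.0295,"dy":-0.025,"dz":0.0022,"rx":0,"ry":0,"rz":0,"hand":0.085},{"dx":0.0295,"dy":-0.025,"dz":0.0022,"rx":0,"ry":0,"rz":0,"hand":0.085},{"dx":0.0295,"dy":-0.025,"dz":0.0022,"rx":0,"ry":0,"rz":0,"hand":0.085},{"dx":0.0295,"dy":-0.025,"dz":0.0022,"rx":0,"ry":0,"rz":0,"hand":0.085},{"dx":0.0295,"dy":-0.025,"dz":0.0022,"rx":0,"ry":0,"rz":0,"hand":0.085},{"dx":0.0295,"dy":-0.025,"dz":0.0022,"rx":0,"ry":0,"rz":0,"hand":0.085}]' >/dev/null
python3 -m pendant '[{"dx":0.0295,"dy":-0.025,"dz":0.0022,"rx":0,"ry":0,"rz":0,"hand":0.085},{"dx":0,"dy":0,"dz":0,"rx":0,"ry":0,"rz":-7.12,"hand":0.085},{"dx":0,"dy":0,"dz":0,"rx":0,"ry":0,"rz":-7.12,"hand":0.085},{"dx":0,"dy":0,"dz":0,"rx":0,"ry":0,"rz":-7.12,"hand":0.085},{"dx":0,"dy":0,"dz":0,"rx":0,"ry":0,"rz":-7.12,"hand":0.085},{"dx":0,"dy":0,"dz":0,"rx":0,"ry":0,"rz":-7.12,"hand":0.085},{"dx":0,"dy":0,"dz":0,"rx":0,"ry":0,"rz":-7.12,"hand":0.085},{"dx":0,"dy":0,"dz":0,"rx":0,"ry":0,"rz":-7.12,"hand":0.085},{"dx":0,"dy":0,"dz":0,"rx":0,"ry":0,"rz":-7.12,"hand":0.085},{"dx":0,"dy":0,"dz":0,"rx":0,"ry":0,"rz":-7.12,"hand":0.085},{"dx":0,"dy":0,"dz":0,"rx":0,"ry":0,"rz":0,"hand":0.085}]'
python3 to.py .459 -.102 .2 80
python3 - <<'E'
from h import *
d=grab("wrist","pics/w1.png")
r=rectify(d,(.459,-.102),.06,.05,300); cv2.imwrite("pics/w1r.png",np.hstack([r,rectify(d,(.459,-.2),.06,.15,300)]))
E
```

```text
clock: 2.25
position: [0.4588, -0.1031, 0.2004]
ee_rot: [-0.0, 0.765, 0.644, -0.0]
contact_force: [-0.5, 0.4, 0.3]
width: 0.0849
gripper_force: 0.0
t 2.25 pos [ 458.8 -103.1  200.4] yaw 80.11 F [-0.5  0.4  0.3] w 84.9
shift now [1.1 0.  0.4] shift after turn [1.1 0.  0.4] turn [-0.01  0.    0.11] q6 -0.2
```

View pics/w1.png

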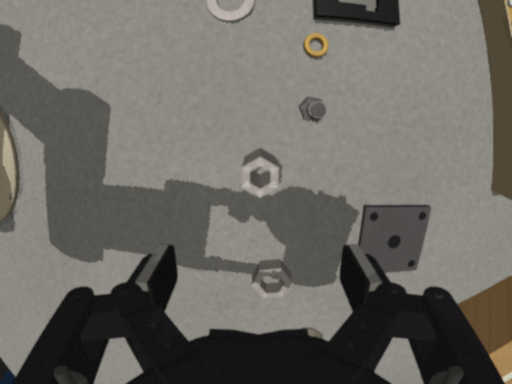

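The wrist view shows the coupler at (261,175), nut (272,280) and plate (395,240).

```bash
cat >> h.py <<'E'
def hexa(d,c,z,half=.035,n=350):
    r=rectify(d,c,z,half,n);g=cv2.GaussianBlur(cv2.cvtColor(r,cv2.COLOR_BGR2GRAY),(5,5),0)
    t,m=cv2.threshold(g,0,255,cv2.THRESH_OTSU)
    cs,_=cv2.findContours(m,cv2.RETR_EXTERNAL,cv2.CHAIN_APPROX_NONE);k=max(cs,key=cv2.contourArea)
    h=cv2.convexHull(k);M=cv2.moments(h);u,v=M["m10"]/M["m00"],M["m01"]/M["m00"];s=2*half/(n-1)
    cen=(c[0]+half-v*s,c[1]+half-u*s)
    f=np.zeros_like(m);cv2.fillPoly(f,[h],1);v_,u_=np.nonzero(f);X=-(v_-v);Y=-(u_-u)
    a6=np.angle(np.sum((X+1j*Y)**6))  # corners
    ap=cv2.approxPolyDP(h,.04*cv2.arcLength(h,True),True)
    return np.round(np.array(cen)*1000,1),"area mm2",round(M["m00"]*s*s*1e6),"corner",round(np.degrees(a6)/6,1),"flat",round((np.degrees(a6)/6+30+30)%60-30,1),"thr",t,"verts",len(ap),r
E
python3 - <<'E'
from h import *
d=grab("wrist")
a=hexa(d,(.459,-.103),.06);b=hexa(d,(.450,-.255),.024);print(a[:-1]);print(b[:-1]);print("expected areas",.866*36**2,.866*46**2)
p=np.hstack([a[-1],b[-1]]);cv2.imwrite("pics/hx.png",p)
E
```

```text
(array([460.3, -91.2]), 'area mm2', 3217, 'corner', np.float64(29.4), 'flat', np.float64(-0.6), 'thr', 115.0, 'verts', 5)
(array([ 446.1, -264.3]), 'area mm2', 3472, 'corner', np.float64(14.8), 'flat', np.float64(-15.2), 'thr', 113.0, 'verts', 4)
expected areas 1122.336 1832.456
```

View pics/hx.png

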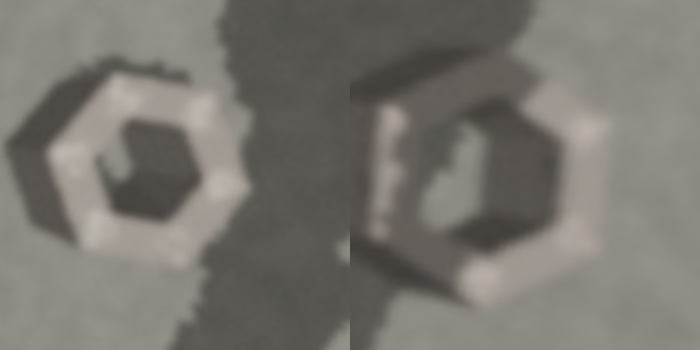

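Left crop: the coupler's top face is centred near (149,170) with corners near 20° mod 60, so its flats are at about -10°. Right crop: the nut has a vertical edge near x=590, so its flats are near 30°. The grey-level mask also picked up bench and shadow, so I'll use metal tint instead and cross-check the plate in both cameras.

```bash
sed -i 's/g=cv2.GaussianBlur(cv2.cvtColor(r,cv2.COLOR_BGR2GRAY),(5,5),0)/i=cv2.GaussianBlur(r,(7,7),0).astype(int);g=np.clip(128+8*(i[...,2]-i[...,1])+4*(i[...,1]-i[...,0]),0,255).astype(np.uint8)/' h.py
cat >> h.py <<'E'
def rblob(d,c,z,half,test,n=400):
    "test: bgr int image -> mask, in the rectified picture"
    r=rectify(d,c,z,half,n);m=test(cv2.GaussianBlur(r,(5,5),0).astype(int)).astype(np.uint8)
    cs,_=cv2.findContours(m,cv2.RETR_EXTERNAL,cv2.CHAIN_APPROX_NONE);k=max(cs,key=cv2.contourArea)[:,0];s=2*half/(n-1)*1000
    W=np.c_[c[0]*1000+half*1000-k[:,1]*s,c[1]*1000+half*1000-k[:,0]*s].astype(np.float32)
    q=cv2.minAreaRect(W);return np.round([*q[0],*q[1],q[2]],1),np.round(cv2.minEnclosingCircle(W)[1],1),r
E
python3 - <<'E'
from h import *
d=grab("wrist");t=grab("top")
for c,z in(((.4595,-.100),.06),((.450,-.255),.024)):
    for e in(d,t):
        a=hexa(e,c,z);print(e["name"],a[:-1])
dark=lambda i:i.sum(2)<270
for e in(d,t): print(e["name"],rblob(e,(.6214,-.23),.01,.075,dark)[:2])
for e,c,z in((d,(.527,-.044),.045),(t,(.527,-.044),.045)): print(rblob(e,c,z,.025,lambda i:i.sum(2)<250)[:2])
e=t;r=rectify(e,(.6214,-.23),.01,.075,400);print(r[200,100],r[20,20],r[100,150])
E
```

```text
wrist (array([459.7, -97. ]), 'area mm2', 1257, 'corner', np.float64(20.1), 'flat', np.float64(-9.9), 'thr', 184.0, 'verts', 6)
top (array([460.3, -87. ]), 'area mm2', 3081, 'corner', np.float64(28.3), 'flat', np.float64(-1.7), 'thr', 52.0, 'verts', 4)
wrist (array([ 449.2, -247.9]), 'area mm2', 2020, 'corner', np.float64(-3.8), 'flat', np.float64(26.2), 'thr', 184.0, 'verts', 6)
top (array([ 450., -255.]), 'area mm2', 4900, 'corner', np.float64(-1.2), 'flat', np.float64(28.8), 'thr', 0.0, 'verts', 4)
wrist (array([ 611.6, -230. ,  150. ,  130.5,   90. ]), np.float64(89.7))
top (array([ 603.9, -220.3,  112.8,  137.2,   79.3]), np.float64(86.9))
(array([520.1, -45.6,   8.8,  20.1,  29. ]), np.float64(10.1))
(array([531.1, -51.6,  16. ,  10. ,  29.6]), np.float64(8.0))
[78 75 74] [126 127 123] [76 73 71]
```

```bash
python3 -m pendant '[{"dx":0.0025,"dy":0,"dz":0.03,"rx":0,"ry":0,"rz":0,"hand":0.085},{"dx":0,"dy":0,"dz":0.03,"rx":0,"ry":0,"rz":0,"hand":0.085},{"dx":0,"dy":0,"dz":0.03,"rx":0,"ry":0,"rz":0,"hand":0.085},{"dx":0,"dy":0,"dz":0.03,"rx":0,"ry":0,"rz":0,"hand":0.085},{"dx":0,"dy":0,"dz":0.03,"rx":0,"ry":0,"rz":0,"hand":0.085},{"dx":0,"dy":0,"dz":0.03,"rx":0,"ry":0,"rz":0,"hand":0.085},{"dx":0,"dy":0,"dz":0,"rx":0,"ry":0,"rz":0,"hand":0.02},{"dx":0,"dy":0,"dz":0,"rx":0,"ry":0,"rz":0,"hand":0.02},{"dx":0,"dy":0,"dz":0,"rx":0,"ry":0,"rz":0,"hand":0.02},{"dx":0,"dy":0,"dz":0,"rx":0,"ry":0,"rz":0,"hand":0.02},{"dx":0,"dy":0,"dz":0,"rx":0,"ry":0,"rz":0,"hand":0.02},{"dx":0,"dy":0,"dz":0,"rx":0,"ry":0,"rz":0,"hand":0.02}]' 40; python3 -m pendant '[{"dx":0,"dy":0,"dz":0,"rx":0,"ry":0,"rz":0,"hand":0.02},{"dx":0,"dy":0,"dz":0,"rx":0,"ry":0,"rz":0,"hand":0.02},{"dx":0,"dy":0,"dz":0,"rx":0,"ry":0,"rz":0,"hand":0.02},{"dx":0,"dy":0,"dz":0,"rx":0,"ry":0,"rz":0,"hand":0.02}]'
python3 - <<'E'
import numpy as np
a=np.radians(-10.6);print(np.array([.6214-.0995*np.sin(a)*1, -.2303+.0995*np.cos(a)]))
E
python3 to.py .639 -.1325 .025 79.4
```

```text
clock: 3.45
position: [0.461, -0.1013, 0.0224]
ee_rot: [0.002, 0.766, 0.643, 0.001]
contact_force: [0.5, -0.0, 7.6]
width: 0.0356
gripper_force: 41.1
clock: 3.78
position: [0.461, -0.1013, 0.0224]
ee_rot: [0.002, 0.766, 0.643, 0.001]
contact_force: [-0.5, -0.8, 7.5]
width: 0.0357
gripper_force: 41.1
[ 0.63970316 -0.13249793]
t 3.78 pos [ 461.  -101.3   22.4] yaw 79.99 F [-0.5 -0.8  7.5] w 35.7
shift now [  0.2 180.8  -1.7] shift after turn [  2.1 180.7  -2.6] turn [0.26 0.05 0.59] q6 -0.19
```

```bash
python3 -m pendant '[{"dx":0,"dy":0,"dz":-0.02,"rx":0,"ry":0,"rz":0,"hand":0.02},{"dx":0,"dy":0,"dz":-0.02,"rx":0,"ry":0,"rz":0,"hand":0.02},{"dx":0,"dy":0.03,"dz":0,"rx":0,"ry":0,"rz":0,"hand":0.02},{"dx":0,"dy":0.03,"dz":0,"rx":0,"ry":0,"rz":0,"hand":0.02},{"dx":0,"dy":0.03,"dz":0,"rx":0,"ry":0,"rz":0,"hand":0.02},{"dx":0,"dy":0.03,"dz":0,"rx":0,"ry":0,"rz":0,"hand":0.02},{"dx":0,"dy":0.03,"dz":0,"rx":0,"ry":0,"rz":0,"hand":0.02},{"dx":0,"dy":0.03,"dz":0,"rx":0,"ry":0,"rz":0.6,"hand":0.02},{"dx":0,"dy":0,"dz":0.015,"rx":0,"ry":0,"rz":0,"hand":0.02},{"dx":0,"dy":0,"dz":0.012,"rx":0,"ry":0,"rz":0,"hand":0.02},{"dx":0,"dy":0,"dz":0,"rx":0,"ry":0,"rz":0,"hand":0.02}]'; python3 to.py .639 -.1325 .025 79.4; python3 - <<'E'
from h import *
d=grab("wrist","pics/w2.png")
E
```

```text
clock: 4.7
position: [0.6334, -0.1309, 0.0304]
ee_rot: [-0.003, 0.769, 0.639, -0.002]
contact_force: [-1.3, 0.1, -3.1]
width: 0.0357
gripper_force: 41.2
t 4.7 pos [ 633.4 -130.9   30.4] yaw 79.4 F [-1.3  0.1 -3.1] w 35.7
shift now [-0.5  5.8  5.4] shift after turn [-0.5  5.8  5.4] turn [-0.44 -0.05  0.  ] q6 -0.13
```

View pics/w2.png

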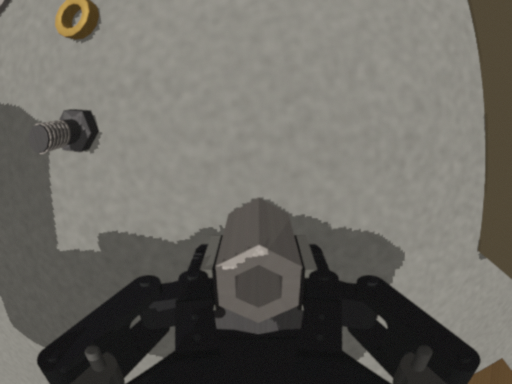

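The coupler is held squarely between the pads at (259,285), about 8 mm above the bench.

```bash
python3 -m pendant '[{"dx":0,"dy":0.006,"dz":0,"rx":-0.4,"ry":0,"rz":0,"hand":0.02},{"dx":0,"dy":0,"dz":0.004,"rx":0,"ry":0,"rz":0,"hand":0.02},{"dx":0,"dy":0,"dz":0.0035,"rx":0,"ry":0,"rz":0,"hand":0.02},{"dx":0,"dy":0,"dz":0,"rx":0,"ry":0,"rz":0,"hand":0.02},{"dx":0,"dy":0,"dz":0,"rx":0,"ry":0,"rz":0,"hand":0.02}]'; python3 to.py .6397 -.1325 .0224 79.4
```

```text
clock: 5.17
position: [0.6421, -0.133, 0.0261]
ee_rot: [0.003, 0.769, 0.639, 0.002]
contact_force: [-0.2, 0.3, -3.1]
width: 0.0357
gripper_force: 41.2
t 5.17 pos [ 642.1 -133.    26.1] yaw 79.4 F [-0.2  0.3 -3.1] w 35.7
shift now [ 0.  -2.5  3.6] shift after turn [ 0.  -2.4  3.7] turn [ 0.38  0.   -0.  ] q6 -0.13
```

```bash
python3 -m pendant '[{"dx":0,"dy":-0.002,"dz":0.002,"rx":0.3,"ry":0,"rz":0,"hand":0.02},{"dx":0,"dy":0,"dz":0.002,"rx":0,"ry":0,"rz":0,"hand":0.02},{"dx":0,"dy":0,"dz":0.001,"rx":0,"ry":0,"rz":0,"hand":0.02},{"dx":0,"dy":0,"dz":0,"rx":0,"ry":0,"rz":0,"hand":0.02},{"dx":0,"dy":0,"dz":0,"rx":0,"ry":0,"rz":0,"hand":0.02}]'; python3 to.py .6397 -.1325 .0224 79.4
```

```text
clock: 5.58
position: [0.6404, -0.1327, 0.0225]
ee_rot: [0.001, 0.769, 0.639, 0.001]
contact_force: [-1.9, -0.4, 5.2]
width: 0.0357
gripper_force: 42.2
t 5.58 pos [ 640.4 -132.7   22.5] yaw 79.4 F [-1.9 -0.4  5.2] w 35.7
shift now [ 0.1 -0.8  0.1] shift after turn [ 0.1 -0.8  0.1] turn [0.12 0.01 0.  ] q6 -0.13
```

Touching down. Now I'll release, rise and head for the washer.

```bash
python3 -m pendant '[{"dx":0,"dy":0,"dz":0,"rx":0,"ry":0,"rz":0,"hand":0.06},{"dx":0,"dy":0,"dz":0,"rx":0,"ry":0,"rz":0,"hand":0.06},{"dx":0,"dy":0,"dz":0,"rx":0,"ry":0,"rz":0,"hand":0.06},{"dx":0,"dy":0,"dz":0,"rx":0,"ry":0,"rz":0,"hand":0.06},{"dx":0,"dy":0,"dz":-0.02,"rx":0,"ry":0,"rz":0,"hand":0.06},{"dx":0,"dy":0,"dz":-0.035,"rx":0,"ry":0,"rz":0,"hand":0.085},{"dx":0,"dy":0,"dz":-0.035,"rx":0,"ry":0,"rz":0,"hand":0.085},{"dx":0,"dy":0,"dz":-0.035,"rx":0,"ry":0,"rz":0,"hand":0.085}]'; python3 to.py .460 .099 .15 79.4
```

```text
clock: 6.25
position: [0.64, -0.1326, 0.1468]
ee_rot: [0.0, 0.769, 0.639, 0.0]
contact_force: [0.3, -0.3, -0.2]
width: 0.0851
gripper_force: 0.0
t 6.25 pos [ 640.  -132.6  146.8] yaw 79.39 F [ 0.3 -0.3 -0.2] w 85.1
shift now [ 194.5 -219.5   -3.3] shift after turn [ 194.5 -219.5   -3.2] turn [ 0.03 -0.01 -0.01] q6 -0.13
```

```bash
python3 -m pendant '[{"dx":0.0243,"dy":-0.0274,"dz":0,"rx":0,"ry":0,"rz":0,"hand":0.085},{"dx":0.0243,"dy":-0.0274,"dz":0,"rx":0,"ry":0,"rz":0,"hand":0.085},{"dx":0.0243,"dy":-0.0274,"dz":0,"rx":0,"ry":0,"rz":0,"hand":0.085},{"dx":0.0243,"dy":-0.0274,"dz":0,"rx":0,"ry":0,"rz":0,"hand":0.085},{"dx":0.0243,"dy":-0.0274,"dz":0,"rx":0,"ry":0,"rz":0,"hand":0.085},{"dx":0.0243,"dy":-0.0274,"dz":0,"rx":0,"ry":0,"rz":0,"hand":0.085},{"dx":0.0243,"dy":-0.0274,"dz":0,"rx":0,"ry":0,"rz":0,"hand":0.085},{"dx":0.0243,"dy":-0.0274,"dz":0,"rx":0,"ry":0,"rz":0,"hand":0.085},{"dx":0,"dy":0,"dz":0,"rx":0,"ry":0,"rz":0,"hand":0.085},{"dx":0,"dy":0,"dz":0,"rx":0,"ry":0,"rz":0,"hand":0.085}]' >/dev/null; python3 to.py .460 .0987 .013 79.4
python3 - <<'E'
from h import *
d=grab("wrist","pics/w3.png");w=rblob(d,(.46,.0987),.008,.045,lambda i:(i[...,2]-i[...,0])>8);print(w[:2])
a=rectify(d,(.46,.0987),.008,.045,400);b=rectify(d,(.45,.2355),.014,.06,400);cv2.imwrite("pics/w3r.png",np.hstack([a,b]));print(pix(d,[.45,.2355,.014]))
E
```

```text
t 7.08 pos [459.5 100.  145.8] yaw 79.59 F [ 0.2 -0.3 -0. ] w 84.7
shift now [ -1.1   0.5 132.8] shift after turn [ -1.2   0.7 132.8] turn [0.12 0.01 0.19] q6 0.25
(array([460. , 107.8,  71.7,  90. ,  90. ]), np.float64(54.8))
[[221.90562704  45.49486084]]
```

View pics/w3r.png

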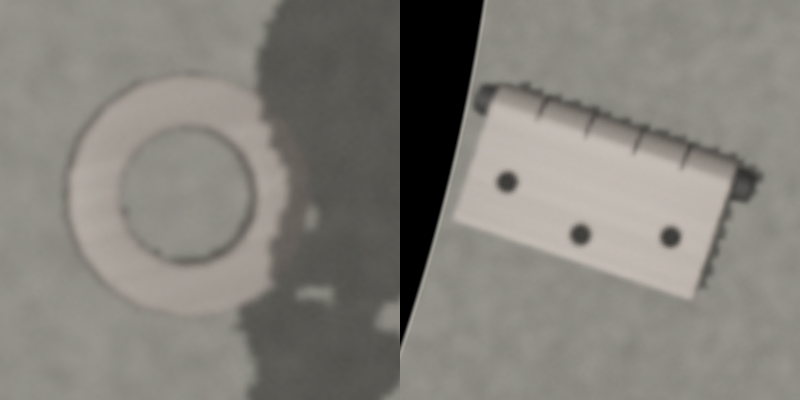

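Left crop: the washer's hole is centred at (188,194), so it sits near (0.461, 0.100). Right crop: the hinge's knuckle is on the far (+x) side with pins at (485,98) and (745,183), y axis about 72°.

```bash
python3 -m pendant '[{"dx":0,"dy":0.0012,"dz":0.035,"rx":0,"ry":0,"rz":0,"hand":0.085},{"dx":0,"dy":0,"dz":0.035,"rx":0,"ry":0,"rz":0,"hand":0.085},{"dx":0,"dy":0,"dz":0.035,"rx":0,"ry":0,"rz":0,"hand":0.085},{"dx":0,"dy":0,"dz":0.035,"rx":0,"ry":0,"rz":0,"hand":0.064},{"dx":0,"dy":0,"dz":0.0075,"rx":0,"ry":0,"rz":0,"hand":0.064},{"dx":0,"dy":0,"dz":0,"rx":0,"ry":0,"rz":0,"hand":0.064},{"dx":0,"dy":0,"dz":0,"rx":0,"ry":0,"rz":0,"hand":0.064},{"dx":0,"dy":0,"dz":0,"rx":0,"ry":0,"rz":0,"hand":0.064}]'
```

```text
clock: 7.8
position: [0.4639, 0.098, -0.0009]
ee_rot: [0.002, 0.77, 0.638, 0.002]
contact_force: [0.2, -0.1, -0.2]
width: 0.0638
gripper_force: 0.0
```

```bash
python3 -m pendant '[{"dx":0.002,"dy":-0.002,"dz":0.001,"rx":0,"ry":0,"rz":0,"hand":0.064},{"dx":0,"dy":0,"dz":0,"rx":0,"ry":0,"rz":0,"hand":0.04},{"dx":0,"dy":0,"dz":0,"rx":0,"ry":0,"rz":0,"hand":0.04},{"dx":0,"dy":0,"dz":0,"rx":0,"ry":0,"rz":0,"hand":0.04},{"dx":0,"dy":0,"dz":0,"rx":0,"ry":0,"rz":0,"hand":0.04},{"dx":0,"dy":0,"dz":0,"rx":0,"ry":0,"rz":0,"hand":0.04}]' 40;  python3 to.py .6214 -.2303 .06 79.4
```

```text
clock: 8.3
position: [0.4614, 0.101, -0.0012]
ee_rot: [0.002, 0.769, 0.639, 0.002]
contact_force: [-0.1, -0.6, 8.2]
width: 0.0535
gripper_force: 40.4
t 8.3 pos [461.4 101.   -1.2] yaw 79.4 F [-0.1 -0.6  8.2] w 53.5
shift now [-296.1  218.5  -60.4] shift after turn [-296.2  218.2  -61.2] turn [ 0.26 -0.04 -0.  ] q6 0.25
```

```bash
python3 -m pendant '[{"dx":0,"dy":0,"dz":-0.01,"rx":0,"ry":0,"rz":0,"hand":0.04},{"dx":0,"dy":0,"dz":-0.02,"rx":0,"ry":0,"rz":0,"hand":0.04},{"dx":0,"dy":0,"dz":-0.03,"rx":0,"ry":0,"rz":0,"hand":0.04},{"dx":0,"dy":0,"dz":-0.03,"rx":0,"ry":0,"rz":0,"hand":0.04},{"dx":0,"dy":0,"dz":0,"rx":0,"ry":0,"rz":0,"hand":0.04}]';  python3 - <<'E'
from h import *
d=grab("wrist","pics/w4.png")
E
```

```text
clock: 8.72
position: [0.4644, 0.1013, 0.0927]
ee_rot: [0.004, 0.769, 0.639, 0.005]
contact_force: [1.9, 0.8, -0.3]
width: 0.0533
gripper_force: 42.4
```

View pics/w4.png

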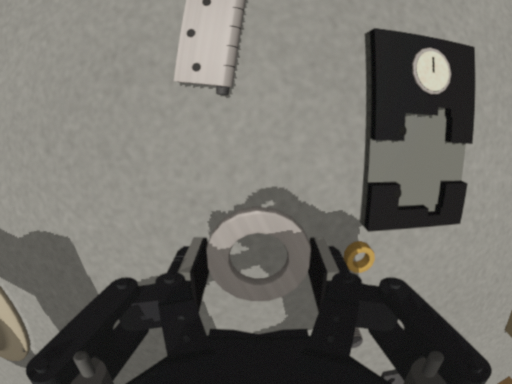

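The washer is held level between the pads, centred at (259,256). The insert shows gauge, notches and pin slots at the upper right.

```bash
python3 -m pendant '[{"dx":-0.0296,"dy":0.0218,"dz":0,"rx":0,"ry":0,"rz":0,"hand":0.04},{"dx":-0.0296,"dy":0.0218,"dz":0,"rx":0,"ry":0,"rz":0,"hand":0.04},{"dx":-0.0296,"dy":0.0218,"dz":0,"rx":0,"ry":0,"rz":0,"hand":0.04},{"dx":-0.0296,"dy":0.0218,"dz":0,"rx":0,"ry":0,"rz":0,"hand":0.04},{"dx":-0.0296,"dy":0.0218,"dz":0,"rx":0,"ry":0,"rz":0,"hand":0.04},{"dx":-0.0296,"dy":0.0218,"dz":0,"rx":0,"ry":0,"rz":0,"hand":0.04},{"dx":-0.0296,"dy":0.0218,"dz":0,"rx":0,"ry":0,"rz":0,"hand":0.04},{"dx":-0.0296,"dy":0.0218,"dz":0,"rx":0,"ry":0,"rz":0,"hand":0.04},{"dx":-0.0296,"dy":0.0218,"dz":0,"rx":0,"ry":0,"rz":0,"hand":0.04},{"dx":-0.0296,"dy":0.0218,"dz":0,"rx":0,"ry":0,"rz":0,"hand":0.04},{"dx":0,"dy":0,"dz":0,"rx":0,"ry":0,"rz":0,"hand":0.04},{"dx":0,"dy":0,"dz":0,"rx":0,"ry":0,"rz":0,"hand":0.04}]' | head -2
python3 to.py .6214 -.2303 .02 79.4
python3 - <<'E'
from h import *
p=manip.get_state()["position"];d=grab("wrist","pics/w5.png")
print(ray(d,(259,256),p[2]+.008)-p[:2])
g=grab("scene","pics/s5.png")
r=rectify(d,(.6214,-.2303),.01,.09,400);cv2.imwrite("pics/w5r.png",np.hstack([d["frame"][:,:,::-1][:384,60:460],r[:384]]))
E
```

```text
clock: 9.77
position: [0.62, -0.2319, 0.0858]
t 9.77 pos [ 620.  -231.9   85.8] yaw 79.25 F [-0.2  0.4 -0.9] w 53.6
shift now [ 1.8  1.1 65.8] shift after turn [ 1.8  1.1 65.8] turn [ 0.   -0.02 -0.15] q6 -0.28
[[-0.00045202  0.00238427]]
```

View pics/w5r.png

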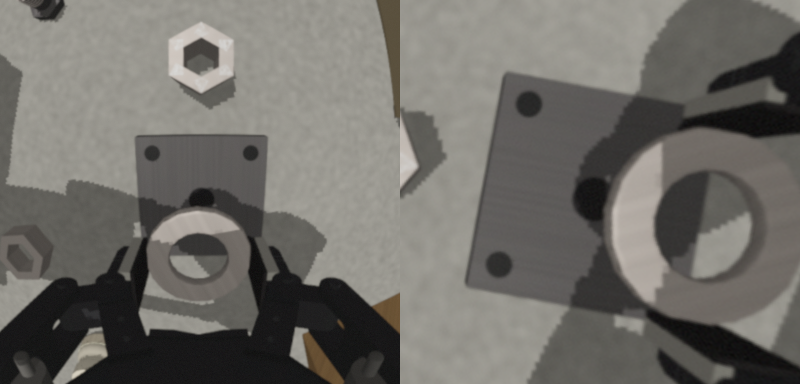

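The coupler stands centred opposite the plate's left edge (201,58). Right crop: the plate hole is at (593,199). Compared with the top camera, the wrist camera reads about 2.4 mm too far along tool +x for both the plate and the held washer, so the bias cancels.

```bash
python3 -m pendant '[{"dx":0.002,"dy":0.0013,"dz":0.025,"rx":0,"ry":0,"rz":0,"hand":0.04},{"dx":0,"dy":0,"dz":0.025,"rx":0,"ry":0,"rz":0,"hand":0.04},{"dx":0,"dy":0,"dz":0.018,"rx":0,"ry":0,"rz":0,"hand":0.04},{"dx":0,"dy":0,"dz":0,"rx":0,"ry":0,"rz":0,"hand":0.04},{"dx":0,"dy":0,"dz":0,"rx":0,"ry":0,"rz":0,"hand":0.04},{"dx":0,"dy":0,"dz":0,"rx":0,"ry":0,"rz":0,"hand":0.04}]'
```

```text
clock: 10.37
position: [0.6224, -0.2278, 0.0206]
ee_rot: [0.001, 0.769, 0.639, 0.001]
contact_force: [0.8, 0.2, 0.0]
width: 0.0535
gripper_force: 42.6
```

```bash
python3 -m pendant '[{"dx":-0.002,"dy":0,"dz":0.005,"rx":0,"ry":0,"rz":0,"hand":0.04},{"dx":0,"dy":0,"dz":0.004,"rx":0,"ry":0,"rz":0,"hand":0.04},{"dx":0,"dy":0,"dz":0.002,"rx":0,"ry":0,"rz":0,"hand":0.04},{"dx":0,"dy":0,"dz":0,"rx":0,"ry":0,"rz":0,"hand":0.04},{"dx":0,"dy":0,"dz":0,"rx":0,"ry":0,"rz":0,"hand":0.04}]'
```

```text
clock: 10.78
position: [0.6218, -0.2307, 0.009]
ee_rot: [0.001, 0.769, 0.639, 0.001]
contact_force: [-0.4, -0.0, 0.8]
width: 0.0537
gripper_force: 42.8
```

```bash
python3 -m pendant '[{"dx":0,"dy":0,"dz":0.0008,"rx":0,"ry":0,"rz":0,"hand":0.04},{"dx":0,"dy":0,"dz":0,"rx":0,"ry":0,"rz":0,"hand":0.04},{"dx":0,"dy":0,"dz":0,"rx":0,"ry":0,"rz":0,"hand":0.075},{"dx":0,"dy":0,"dz":0,"rx":0,"ry":0,"rz":0,"hand":0.075},{"dx":0,"dy":0,"dz":0,"rx":0,"ry":0,"rz":0,"hand":0.075},{"dx":0,"dy":0,"dz":0,"rx":0,"ry":0,"rz":0,"hand":0.075},{"dx":0,"dy":0,"dz":-0.02,"rx":0,"ry":0,"rz":0,"hand":0.075},{"dx":0,"dy":0,"dz":-0.04,"rx":0,"ry":0,"rz":0,"hand":0.075},{"dx":0,"dy":0,"dz":-0.04,"rx":0,"ry":0,"rz":0,"hand":0.085},{"dx":0,"dy":0,"dz":-0.04,"rx":0,"ry":0,"rz":0,"hand":0.085},{"dx":0,"dy":0,"dz":0,"rx":0,"ry":0,"rz":0,"hand":0.085}]' | head -2; python3 to.py .450 -.255 .15 60
python3 - <<'E'
from h import *
t=grab("top","pics/t6.png");w=grab("wrist","pics/w6.png")
a=rectify(w,(.6217,-.2277),.018,.06,300);b=rectify(w,(.6217,-.2277),.01,.06,300);cv2.imwrite("pics/w6r.png",np.hstack([a,b]))
E
```

```text
clock: 11.7
position: [0.6262, -0.2327, 0.157]
t 11.7 pos [ 626.2 -232.7  157. ] yaw 79.4 F [ 1.1 -1.1  1.6] w 85.2
shift now [ -54.3 -169.2    4.2] shift after turn [-107.4 -141.4    7. ] turn [ 1.05  0.09 19.4 ] q6 -0.28
```

View pics/w6r.png

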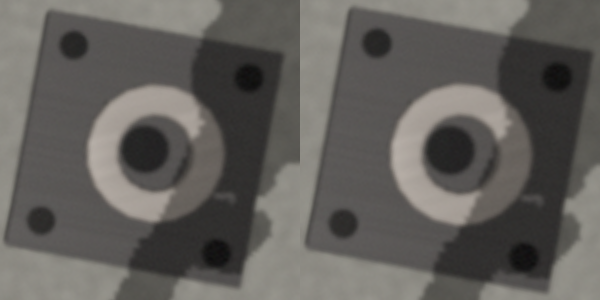

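The washer lies flat about 2.5 mm from the plate's middle (washer (155,153), hole (150,149) at 0.4 mm/px), which is fine. Next is the nut.

```bash
python3 -m pendant '[{"dx":-0.011,"dy":-0.0339,"dz":0,"rx":0,"ry":0,"rz":0,"hand":0.085},{"dx":-0.011,"dy":-0.0339,"dz":0,"rx":0,"ry":0,"rz":0,"hand":0.085},{"dx":-0.011,"dy":-0.0339,"dz":0,"rx":0,"ry":0,"rz":0,"hand":0.085},{"dx":-0.011,"dy":-0.0339,"dz":0,"rx":0,"ry":0,"rz":0,"hand":0.085},{"dx":-0.011,"dy":-0.0339,"dz":0,"rx":0,"ry":0,"rz":0,"hand":0.085},{"dx":0,"dy":0,"dz":0,"rx":0,"ry":0,"rz":6.5,"hand":0.085},{"dx":0,"dy":0,"dz":0,"rx":0,"ry":0,"rz":6.5,"hand":0.085},{"dx":0,"dy":0,"dz":0,"rx":0,"ry":0,"rz":6.4,"hand":0.085},{"dx":0,"dy":0,"dz":0,"rx":0,"ry":0,"rz":0,"hand":0.085},{"dx":0,"dy":0,"dz":0,"rx":0,"ry":0,"rz":0,"hand":0.085}]' | head -2; python3 to.py .450 -.255 .015 60
python3 - <<'E'
from h import *
w=grab("wrist","pics/w7.png")
a=hexa(w,(.450,-.253),.024);print(a[:-1]);cv2.imwrite("pics/w7r.png",a[-1])
E
```

```text
clock: 12.63
position: [0.4437, -0.2527, 0.146]
t 12.63 pos [ 443.7 -252.7  146. ] yaw 60.15 F [ 0.1 -0.1  0.1] w 85.0
shift now [  1.    6.7 131. ] shift after turn [  1.2   6.5 131. ] turn [-0.07 -0.05  0.15] q6 -0.13
(array([ 450.1, -247.3]), 'area mm2', 1971, 'corner', np.float64(-4.3), 'flat', np.float64(25.7), 'thr', 180.0, 'verts', 6)
```

View pics/w7r.png

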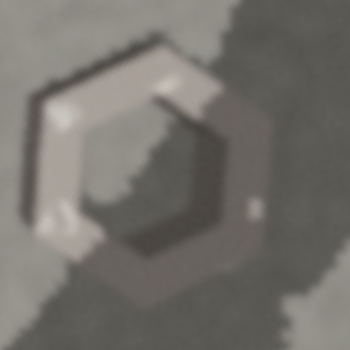

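The nut's flats are near 27° and its centre is near (0.4495, -0.252).

```bash
python3 -m pendant '[{"dx":0.001,"dy":0.006,"dz":0.035,"rx":0,"ry":0,"rz":3,"hand":0.085},{"dx":0,"dy":0,"dz":0.035,"rx":0,"ry":0,"rz":0,"hand":0.085},{"dx":0,"dy":0,"dz":0.035,"rx":0,"ry":0,"rz":0,"hand":0.085},{"dx":0,"dy":0,"dz":0.036,"rx":0,"ry":0,"rz":0,"hand":0.07},{"dx":0,"dy":0,"dz":0,"rx":0,"ry":0,"rz":0,"hand":0.03},{"dx":0,"dy":0,"dz":0,"rx":0,"ry":0,"rz":0,"hand":0.03},{"dx":0,"dy":0,"dz":0,"rx":0,"ry":0,"rz":0,"hand":0.03},{"dx":0,"dy":0,"dz":0,"rx":0,"ry":0,"rz":0,"hand":0.03},{"dx":0,"dy":0,"dz":0,"rx":0,"ry":0,"rz":0,"hand":0.03},{"dx":0,"dy":0,"dz":0,"rx":0,"ry":0,"rz":0,"hand":0.03},{"dx":0,"dy":0,"dz":0,"rx":0,"ry":0,"rz":0,"hand":0.03}]' 40 ; python3 to.py .621 -.2315 .025 60
```

```text
clock: 13.6
position: [0.4511, -0.2559, 0.0076]
ee_rot: [0.002, 0.879, 0.477, 0.001]
contact_force: [0.0, 0.0, -1.3]
width: 0.0452
gripper_force: 44.9
t 13.6 pos [ 451.1 -255.9    7.6] yaw 57.01 F [ 0.   0.  -1.3] w 45.2
shift now [113.  129.2 -16.9] shift after turn [106.1 134.9 -17.4] turn [ 0.23 -0.02 -2.99] q6 -0.08
```

```bash
python3 -m pendant '[{"dx":0,"dy":0,"dz":-0.02,"rx":0,"ry":0,"rz":0,"hand":0.03},{"dx":0,"dy":0,"dz":-0.03,"rx":0,"ry":0,"rz":0,"hand":0.03},{"dx":0,"dy":0,"dz":-0.03,"rx":0,"ry":0,"rz":0,"hand":0.03},{"dx":0.0226,"dy":0.0258,"dz":0,"rx":0,"ry":0,"rz":0,"hand":0.03},{"dx":0.0226,"dy":0.0258,"dz":0,"rx":0,"ry":0,"rz":0,"hand":0.03},{"dx":0.0226,"dy":0.0258,"dz":0,"rx":0,"ry":0,"rz":0,"hand":0.03},{"dx":0.0226,"dy":0.0258,"dz":0,"rx":0,"ry":0,"rz":0,"hand":0.03},{"dx":0.0226,"dy":0.0258,"dz":0,"rx":0,"ry":0,"rz":0,"hand":0.03},{"dx":0,"dy":0,"dz":0,"rx":0,"ry":0,"rz":0,"hand":0.03},{"dx":0,"dy":0,"dz":0,"rx":0,"ry":0,"rz":0,"hand":0.03}]'|head -2 ; python3 to.py .621 -.2315 .0256 57; python3 - <<'E'
from h import *
w=grab("wrist","pics/w8.png")
E
```

```text
clock: 14.43
position: [0.6217, -0.2305, 0.0865]
t 14.43 pos [ 621.7 -230.5   86.5] yaw 57.11 F [-1.1  0.  -1.4] w 45.3
shift now [-1.3 -0.1 60.9] shift after turn [-1.2  0.  60.9] turn [ 0.13 -0.04  0.11] q6 0.11
```

View pics/w8.png

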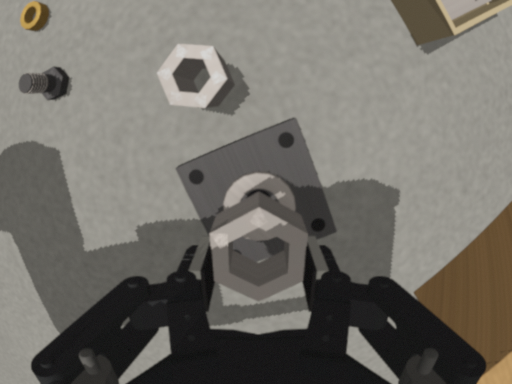

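The nut is held square with its top at (259,252), above the washer seen behind it at (258,190).

```bash
python3 - <<'E'
from h import *
p=manip.get_state()["position"];d=grab("wrist");print(ray(d,(259,252),p[2]+.016)-p[:2])
E
python3 -m pendant '[{"dx":-0.001,"dy":0,"dz":0.025,"rx":0,"ry":0,"rz":0,"hand":0.03},{"dx":0,"dy":0,"dz":0.02,"rx":0,"ry":0,"rz":0,"hand":0.03},{"dx":0,"dy":0,"dz":0.01,"rx":0,"ry":0,"rz":0,"hand":0.03},{"dx":0,"dy":0,"dz":0,"rx":0,"ry":0,"rz":0,"hand":0.03},{"dx":0,"dy":0,"dz":0,"rx":0,"ry":0,"rz":0,"hand":0.03}]'
```

```text
[[0.00345455 0.00782279]]
clock: 14.95
position: [0.6187, -0.232, 0.0317]
ee_rot: [0.0, 0.879, 0.477, 0.0]
contact_force: [0.9, 0.3, -2.7]
width: 0.0452
gripper_force: 44.9
```

```bash
python3 -m pendant '[{"dx":-0.0045,"dy":0.001,"dz":0.001,"rx":0,"ry":0,"rz":0,"hand":0.03},{"dx":0,"dy":0,"dz":0.002,"rx":0,"ry":0,"rz":0,"hand":0.03},{"dx":0,"dy":0,"dz":0.002,"rx":0,"ry":0,"rz":0,"hand":0.03},{"dx":0,"dy":0,"dz":0,"rx":0,"ry":0,"rz":0,"hand":0.03},{"dx":0,"dy":0,"dz":0,"rx":0,"ry":0,"rz":0,"hand":0.03}]'
```

```text
clock: 15.37
position: [0.6182, -0.2362, 0.027]
ee_rot: [0.001, 0.879, 0.477, 0.001]
contact_force: [0.0, -1.1, -2.2]
width: 0.0453
gripper_force: 44.9
```

```bash
python3 -m pendant '[{"dx":0,"dy":0,"dz":0.0015,"rx":0,"ry":0,"rz":0,"hand":0.03},{"dx":0,"dy":0,"dz":0.001,"rx":0,"ry":0,"rz":0,"hand":0.03},{"dx":0,"dy":0,"dz":0,"rx":0,"ry":0,"rz":0,"hand":0.03},{"dx":0,"dy":0,"dz":0,"rx":0,"ry":0,"rz":0,"hand":0.03}]'
```

```text
clock: 15.7
position: [0.6183, -0.2361, 0.0244]
ee_rot: [0.001, 0.879, 0.477, 0.001]
contact_force: [0.1, -0.2, 0.2]
width: 0.0449
gripper_force: 45.1
```

Contact (−2.2 → +0.2 N). Release and rise.

```bash
python3 -m pendant '[{"dx":0,"dy":0,"dz":0,"rx":0,"ry":0,"rz":0,"hand":0.065},{"dx":0,"dy":0,"dz":0,"rx":0,"ry":0,"rz":0,"hand":0.065},{"dx":0,"dy":0,"dz":0,"rx":0,"ry":0,"rz":0,"hand":0.065},{"dx":0,"dy":0,"dz":0,"rx":0,"ry":0,"rz":0,"hand":0.065},{"dx":0,"dy":0,"dz":-0.02,"rx":0,"ry":0,"rz":0,"hand":0.065},{"dx":0,"dy":0,"dz":-0.04,"rx":0,"ry":0,"rz":0,"hand":0.085},{"dx":0,"dy":0,"dz":-0.04,"rx":0,"ry":0,"rz":0,"hand":0.085},{"dx":0,"dy":0,"dz":-0.04,"rx":0,"ry":0,"rz":0,"hand":0.085},{"dx":0,"dy":0,"dz":0,"rx":0,"ry":0,"rz":0,"hand":0.085},{"dx":0,"dy":0,"dz":0,"rx":0,"ry":0,"rz":0,"hand":0.085}]' | head -2; python3 to.py .460 .215 .17 71.9
python3 - <<'E'
from h import *
w=grab("wrist","pics/w9.png");a=rectify(w,(.621,-.23),.042,.05,300);b=rectify(w,(.621,-.23),.018,.05,300);cv2.imwrite("pics/w9r.png",np.hstack([a,b]))
E
```

```text
clock: 16.53
position: [0.6197, -0.237, 0.1679]
t 16.53 pos [ 619.7 -237.   167.9] yaw 57.0 F [ 0.   0.3 -1.6] w 84.9
shift now [ 292.1 -380.    -5.1] shift after turn [ 380.  -292.2   -2.1] turn [ 5.30e-01 -1.00e-02 -1.49e+01] q6 0.11
```

View pics/w9r.png

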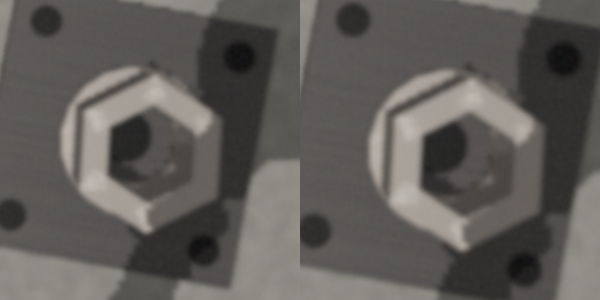

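The nut sits flat and concentric with the washer, within about 1 mm (nut (150,152), washer about (152,152)). Now the hinge.

```bash
python3 -m pendant '[{"dx":0.0243,"dy":-0.0317,"dz":0,"rx":0,"ry":0,"rz":0,"hand":0.085},{"dx":0.0243,"dy":-0.0317,"dz":0,"rx":0,"ry":0,"rz":0,"hand":0.085},{"dx":0.0243,"dy":-0.0317,"dz":0,"rx":0,"ry":0,"rz":0,"hand":0.085},{"dx":0.0243,"dy":-0.0317,"dz":0,"rx":0,"ry":0,"rz":0,"hand":0.085},{"dx":0.0243,"dy":-0.0317,"dz":0,"rx":0,"ry":0,"rz":0,"hand":0.085},{"dx":0.0243,"dy":-0.0317,"dz":0,"rx":0,"ry":0,"rz":0,"hand":0.085},{"dx":0.0243,"dy":-0.0317,"dz":0,"rx":0,"ry":0,"rz":0,"hand":0.085},{"dx":0.0243,"dy":-0.0317,"dz":0,"rx":0,"ry":0,"rz":0,"hand":0.085},{"dx":0.0243,"dy":-0.0317,"dz":0,"rx":0,"ry":0,"rz":0,"hand":0.085},{"dx":0.0243,"dy":-0.0317,"dz":0,"rx":0,"ry":0,"rz":0,"hand":0.085},{"dx":0.0243,"dy":-0.0317,"dz":0,"rx":0,"ry":0,"rz":0,"hand":0.085},{"dx":0.0243,"dy":-0.0317,"dz":0,"rx":0,"ry":0,"rz":0,"hand":0.085}]' | head -2; python3 -m pendant '[{"dx":0,"dy":0,"dz":0,"rx":0,"ry":0,"rz":-7.1,"hand":0.085},{"dx":0,"dy":0,"dz":0,"rx":0,"ry":0,"rz":-7.1,"hand":0.085},{"dx":0,"dy":0,"dz":0,"rx":0,"ry":0,"rz":0,"hand":0.085},{"dx":0,"dy":0,"dz":0,"rx":0,"ry":0,"rz":0,"hand":0.085},{"dx":0,"dy":0,"dz":0,"rx":0,"ry":0,"rz":0,"hand":0.085}]' | head -2; python3 to.py .45 .2345 .01 71.9
python3 - <<'E'
from h import *
w=grab("wrist","pics/w10.png");t=grab("top")
tint=lambda i:((i[...,2]-i[...,0])>6)
a=rblob(w,(.45,.237),.014,.06,tint);print(a[:2])
lo=(lambda i:i.max(2)<75)
i2=rectify(w,(.63,.175),.022,.11,300);cv2.imwrite("pics/w10r.png",np.hstack([cv2.resize(a[2],(300,300)),i2]))
for p in((.63,.175),): print(pix(w,[*p,.022]))
E
```

```text
clock: 17.58
position: [0.4553, 0.2168, 0.1618]
clock: 18.0
position: [0.4572, 0.2151, 0.1627]
t 18.0 pos [457.2 215.1 162.7] yaw 71.01 F [-0.5 -0.1 -0.1] w 85.0
shift now [ 16.1 -13.1 152.7] shift after turn [ 16.2 -12.8 152.7] turn [ 0.    0.07 -0.89] q6 0.63
(array([450., 237., 120., 120.,  90.]), np.float64(84.9))
[[422.75749259 166.96659488]]
```

View pics/w10r.png

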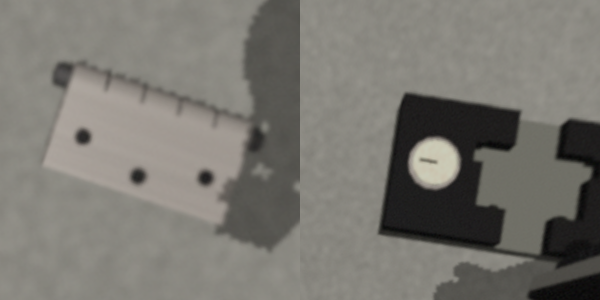

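The hinge's bottom edge runs from (42,165) to (222,224), 75.8 mm as it should be, so its y axis is at 71.9° and its centre near (0.452, 0.235). The insert's cutout has its pin slots on the +x side, matching the hinge. That is 15 pictures viewed, one over the limit of 14, so I'll view no more and work from numbers only.

```bash
cat >> h.py <<'E'
def gauge(d,c=(.629,.243),z=.022,half=.03):
    "white round gauge: its middle by the centroid"
    r=rectify(d,c,z,half,300);m=(cv2.GaussianBlur(r,(3,3),0).min(2)>140).astype(np.uint8)
    cs,_=cv2.findContours(m,cv2.RETR_EXTERNAL,cv2.CHAIN_APPROX_NONE)
    k=cv2.convexHull(max(cs,key=cv2.contourArea));M=cv2.moments(k);s=2*half/299
    return np.round([1e3*(c[0]+half-M["m01"]/M["m00"]*s),1e3*(c[1]+half-M["m10"]/M["m00"]*s),2e3*s*np.sqrt(M["m00"]/np.pi)],1)
E
python3 - <<'E'
from h import *
w=grab("wrist");t=grab("top")
for d in(w,t):
    print(d["name"],"gauge",gauge(d,(.629,.24)))
    for th in(50,60,70):
        def bl(i):
            m=(i.max(2)<th).astype(np.uint8); return cv2.morphologyEx(m,cv2.MORPH_CLOSE,np.ones((75,75),np.uint8)) if d["name"]=="top" else m
        print(th,rblob(d,(.625,.19),.022,.11,bl)[:2])
E
```

```text
Traceback (most recent call last):
  File "h.py", line 63, in gauge
    k=cv2.convexHull(max(cs,key=cv2.contourArea));M=cv2.moments(k);s=2*half/299
                     ~~~^^^^^^^^^^^^^^^^^^^^^^^^
ValueError: max() iterable argument is empty
```

```bash
python3 -m pendant '[{"dx":0.0165,"dy":-0.012,"dz":0.03,"rx":0,"ry":0,"rz":-0.9,"hand":0.085},{"dx":0,"dy":0,"dz":0.04,"rx":0,"ry":0,"rz":0,"hand":0.085},{"dx":0,"dy":0,"dz":0.04,"rx":0,"ry":0,"rz":0,"hand":0.085},{"dx":0,"dy":0,"dz":0.037,"rx":0,"ry":0,"rz":0,"hand":0.07},{"dx":0,"dy":0,"dz":0,"rx":0,"ry":0,"rz":0,"hand":0.06},{"dx":0,"dy":0,"dz":0,"rx":0,"ry":0,"rz":0,"hand":0.06}]'; python3 to.py .4515 .235 .007 71.9
```

```text
clock: 18.7
position: [0.4507, 0.2343, 0.0155]
ee_rot: [0.0, 0.809, 0.588, -0.002]
contact_force: [1.5, 0.5, 0.4]
width: 0.0599
gripper_force: 0.0
t 18.7 pos [450.7 234.3  15.5] yaw 72.04 F [1.5 0.5 0.4] w 59.9
shift now [0.9 0.6 8.5] shift after turn [0.9 0.6 8.5] turn [-0.11  0.15  0.14] q6 0.66
```

```bash
python3 -m pendant '[{"dx":0.001,"dy":0.0005,"dz":0.009,"rx":0,"ry":0,"rz":0,"hand":0.06},{"dx":0,"dy":0,"dz":0.005,"rx":0,"ry":0,"rz":0,"hand":0.06},{"dx":0,"dy":0,"dz":0,"rx":0,"ry":0,"rz":0,"hand":0.03},{"dx":0,"dy":0,"dz":0,"rx":0,"ry":0,"rz":0,"hand":0.03},{"dx":0,"dy":0,"dz":0,"rx":0,"ry":0,"rz":0,"hand":0.03},{"dx":0,"dy":0,"dz":0,"rx":0,"ry":0,"rz":0,"hand":0.03},{"dx":0,"dy":0,"dz":0,"rx":0,"ry":0,"rz":0,"hand":0.03},{"dx":0,"dy":0,"dz":0,"rx":0,"ry":0,"rz":0,"hand":0.03}]' 60; python3 - <<'E'
from h import *
t=grab("top")
r=rectify(t,(.629,.24),.022,.03,30);print(r.min(2)[::4,::4])
w=grab("wrist");print(w["frame"].min(2)[150:300:15,380:500:10])
E
```

```text
clock: 19.37
position: [0.4535, 0.2361, 0.0043]
ee_rot: [0.001, 0.809, 0.588, 0.002]
contact_force: [-2.6, -1.1, 6.1]
width: 0.0413
gripper_force: 60.4
[[133 131 130 131 133 130 133 135]
 [131 132 128 131 131 132 131 125]
 [130 130 129 130 129 132 130 117]
 [125 132 130 130 129 133 131 111]
 [130 130 128 129 129 133 129  92]
 [127 130 129 131 132 133 132  79]
 [129 129 128 130 128 127 128  66]
 [130 130 131 128 128 129 126  57]]
[[126 125 123 124 122 124 123 125 125 122 124 126]
 [127 124 128 123 121 123 121 127 128 126 130 126]
 [122 128 123 127 125 120 125 125 122 128 123 127]
 [127 125 125 126 121 122 123 125 122 121 125  99]
 [126 129 128 125 125 124 120 123  39  15  10  15]
 [126 126 129 123 129 127 123 120  39   8  25  26]
 [125 127 122 125 124 124 126  83  34   5  27  26]
 [ 78  74 123 128 123 122 124  40   9  27  28  26]
 [ 77 111 123 122 123 121 126  40   6  29  26  28]
 [ 25  19 127 128 124 125 121  35   7  28  28  28]]
```

```bash
python3 -m pendant '[{"dx":0,"dy":0,"dz":-0.01,"rx":0,"ry":0,"rz":0,"hand":0.03},{"dx":0,"dy":0,"dz":-0.03,"rx":0,"ry":0,"rz":0,"hand":0.03},{"dx":0,"dy":0,"dz":-0.03,"rx":0,"ry":0,"rz":0,"hand":0.03},{"dx":0,"dy":0,"dz":-0.03,"rx":0,"ry":0,"rz":0,"hand":0.03},{"dx":0,"dy":0,"dz":0,"rx":0,"ry":0,"rz":0,"hand":0.03},{"dx":0,"dy":0,"dz":0,"rx":0,"ry":0,"rz":0,"hand":0.03}]'; python3 - <<'E'
from h import *
t=grab("top");w=grab("wrist")
for d in(t,w):
    c=(.6165,.135);print(d["name"],"gauge",gauge(d,(.621,.186)))
    r=rectify(d,c,.022,.11,440);m=(r.max(2)<62).astype(np.uint8)
    m=cv2.morphologyEx(m,cv2.MORPH_OPEN,np.ones((5,5),np.uint8))
    cs,_=cv2.findContours(m,cv2.RETR_EXTERNAL,cv2.CHAIN_APPROX_NONE)
    for k in cs:
        if cv2.contourArea(k)<800: continue
        k=k[:,0];W=np.c_[c[0]*1e3+110-k[:,1]*.5011,c[1]*1e3+110-k[:,0]*.5011].astype(np.float32);q=cv2.minAreaRect(W)
        print(np.round([*q[0],*q[1],q[2]],1))
E
```

```text
clock: 19.97
position: [0.4537, 0.2364, 0.105]
ee_rot: [0.001, 0.808, 0.588, 0.003]
contact_force: [0.8, 0.0, -2.7]
width: 0.0418
gripper_force: 61.9
top gauge [620.5 184.5  35.7]
[601.3  69.1  37.8  94.9  81.8]
[616.7 167.8  84.   95.2  81.1]
wrist gauge [620.6 186.1  35.6]
[581.  121.4 209.8 151.2  81. ]
[717.5 136.3 217.5  18.   90. ]
```

```bash
python3 to.py .597 .032 .105 81.2
```

```text
t 20.07 pos [451.4 235.6 102.2] yaw 72.1 F [-0.2  0.  -2.4] w 41.6
shift now [-149.   201.1   -2.6] shift after turn [-178.9  175.    -2.8] turn [ 0.02  0.05 -9.1 ] q6 0.66
```

```bash
python3 -m pendant '[{"dx":-0.0213,"dy":0.0287,"dz":0,"rx":0,"ry":0,"rz":0,"hand":0.03},{"dx":-0.0213,"dy":0.0287,"dz":0,"rx":0,"ry":0,"rz":0,"hand":0.03},{"dx":-0.0213,"dy":0.0287,"dz":0,"rx":0,"ry":0,"rz":0,"hand":0.03},{"dx":-0.0213,"dy":0.0287,"dz":0,"rx":0,"ry":0,"rz":0,"hand":0.03},{"dx":-0.0213,"dy":0.0287,"dz":0,"rx":0,"ry":0,"rz":0,"hand":0.03},{"dx":-0.0213,"dy":0.0287,"dz":0,"rx":0,"ry":0,"rz":0,"hand":0.03},{"dx":-0.0213,"dy":0.0287,"dz":0,"rx":0,"ry":0,"rz":0,"hand":0.03},{"dx":0,"dy":0,"dz":0,"rx":0,"ry":0,"rz":-4.6,"hand":0.03},{"dx":0,"dy":0,"dz":0,"rx":0,"ry":0,"rz":-4.5,"hand":0.03},{"dx":0,"dy":0,"dz":0,"rx":0,"ry":0,"rz":0,"hand":0.03},{"dx":0,"dy":0,"dz":0,"rx":0,"ry":0,"rz":0,"hand":0.03},{"dx":0,"dy":0,"dz":0,"rx":0,"ry":0,"rz":0,"hand":0.03}]'>/dev/null
python3 to.py .597 .032 .105 81.2
cat > ins.py <<'E'
from h import *
s=manip.get_state();w=grab("wrist","pics/ins.png");np.savez("ins.npz",P=w["P"],A=w["A"],tp=s["position"],tR=rot(s["ee_rot"]))
ang=np.radians(81.2);u=np.array([np.cos(ang),np.sin(ang)]);v=np.array([u[1],-u[0]]);o=np.array([.6085,.1085])
g=cv2.cvtColor(w["frame"],cv2.COLOR_RGB2GRAY).astype(np.float32)
def prof(fix,along,z,lo,hi):
    k=np.arange(lo,hi,.25)*1e-3
    P=o+(np.outer(k,u)+fix*1e-3*v if along=="y" else np.outer(k,v)+fix*1e-3*u)
    p=pix(w,np.c_[P,np.full(len(k),z)]).astype(np.float32)
    a=cv2.remap(g,p[None,:,0],p[None,:,1],cv2.INTER_LINEAR)[0]
    return k*1e3,a
def edges(fix,along,z,lo,hi,t=55):
    k,a=prof(fix,along,z,lo,hi);i=np.nonzero(np.diff((a>t).astype(int)))[0];return [(round(float(k[j]),1),"+" if a[j+1]>t else "-") for j in i]
for x in(-12,-6,0,6,15): print("along y, x=",x,edges(x,"y",.022,-75,120))
for y in(-50,-30,-8,0,8,30,50,95): print("along x, y=",y,edges(y,"x",.022,-70,70))
print(gauge(w,(.621,.186)))
E
python3 ins.py
```

```text
t 21.07 pos [596.8  32.6 101.8] yaw 81.13 F [ 0.2  1.1 -2.8] w 41.5
shift now [-0.6  0.3 -3.2] shift after turn [-0.6  0.3 -3.2] turn [-0.05  0.02 -0.07] q6 0.09
along y, x= -12 [(-53.8, '-'), (-35.8, '+'), (41.0, '-'), (43.5, '+'), (81.2, '-')]
along y, x= -6 [(-54.2, '-'), (-35.8, '+'), (41.0, '-'), (43.5, '+'), (81.2, '-')]
along y, x= 0 [(-54.2, '-'), (-35.8, '+'), (41.0, '-'), (43.5, '+'), (59.0, '-'), (60.0, '+'), (81.2, '-')]
along y, x= 6 [(-54.2, '-'), (-36.8, '+'), (59.5, '-'), (61.2, '+'), (81.2, '-')]
along y, x= 15 [(-54.5, '-'), (-42.5, '+'), (47.8, '-'), (50.8, '+'), (81.5, '-')]
along x, y= -50 [(-50.2, '-'), (47.2, '+')]
along x, y= -30 [(-50.0, '-'), (-24.2, '+'), (22.2, '-'), (47.5, '+')]
along x, y= -8 []
along x, y= 0 []
along x, y= 8 []
along x, y= 30 [(-31.0, '-'), (-22.5, '+'), (22.5, '-'), (47.5, '+')]
along x, y= 50 [(6.2, '-'), (47.2, '+')]
along x, y= 95 []
[618.5 180.6  27.2]
```

```bash
python3 - <<'E'
from h import *
s=manip.get_state();w=grab("wrist");T=rot(s["ee_rot"]);p=s["position"]
f=cv2.GaussianBlur(w["frame"],(3,3),0).astype(np.float32)
k=np.arange(22,60,1.)
for y in(-18,-10,-4,4,15):
    L=np.c_[k*1e-3,np.full(len(k),y*1e-3),np.full(len(k),-.0097)]@T.T+p
    q=pix(w,L).astype(np.float32);a=cv2.remap(f,q[None,:,0],q[None,:,1],cv2.INTER_LINEAR)[0]
    print(y,[int(v) for v in a.mean(1)])
k=np.arange(-34,35,2.)
for x in(20,26,32):
    L=np.c_[np.full(len(k),x*1e-3),k*1e-3,np.full(len(k),-.0097)]@T.T+p
    q=pix(w,L).astype(np.float32);a=cv2.remap(f,q[None,:,0],q[None,:,1],cv2.INTER_LINEAR)[0]
    print("x",x,[int(v) for v in a.mean(1)])
E
```

```text
-18 [157, 157, 158, 158, 158, 158, 158, 158, 158, 158, 158, 158, 158, 158, 158, 158, 158, 143, 101, 93, 97, 118, 143, 109, 45, 39, 39, 39, 39, 40, 40, 41, 41, 41, 41, 42, 42, 43]
-10 [156, 156, 155, 146, 121, 100, 102, 128, 150, 156, 156, 156, 157, 157, 157, 157, 156, 140, 100, 118, 109, 116, 143, 107, 45, 38, 38, 39, 40, 41, 40, 40, 40, 38, 50, 111, 129, 130]
-4 [159, 158, 151, 123, 84, 63, 64, 89, 131, 155, 159, 159, 159, 159, 159, 159, 159, 142, 100, 101, 93, 88, 91, 66, 27, 34, 38, 39, 39, 39, 39, 40, 40, 38, 49, 110, 128, 129]
4 [159, 159, 159, 159, 159, 159, 159, 159, 160, 160, 160, 160, 160, 160, 160, 160, 159, 143, 100, 108, 103, 89, 90, 65, 27, 33, 37, 37, 37, 36, 36, 78, 96, 104, 118, 125, 126, 127]
15 [155, 154, 137, 119, 149, 155, 155, 155, 156, 156, 155, 155, 156, 156, 156, 156, 154, 133, 90, 80, 79, 79, 80, 80, 74, 51, 33, 21, 22, 31, 36, 37, 37, 37, 37, 37, 38, 39]
x 20 [145, 143, 139, 141, 142, 143, 159, 157, 157, 157, 156, 157, 156, 160, 160, 158, 159, 160, 158, 159, 158, 157, 161, 163, 158, 151, 134, 95, 91, 89, 89, 89, 89, 91, 89]
x 26 [113, 64, 91, 117, 101, 139, 160, 159, 158, 158, 157, 157, 121, 34, 33, 84, 159, 160, 159, 159, 159, 158, 161, 163, 152, 143, 115, 81, 89, 89, 88, 92, 90, 89, 91]
x 32 [142, 130, 134, 143, 142, 134, 154, 159, 158, 159, 157, 158, 156, 159, 159, 159, 159, 160, 160, 160, 159, 158, 161, 163, 159, 151, 137, 98, 98, 118, 139, 143, 143, 147, 147]
```

Numeric result: the hinge centre is at tool (+1.5, −1.1) mm and the cutout centre at o+(2.7, −1.1) mm, so the TCP goal is (0.6087, 0.1097), yaw 81.2. Depth for fully home is about z = 0.0163.

```bash
python3 -m pendant '[{"dx":0.026,"dy":0,"dz":0,"rx":0,"ry":0,"rz":0,"hand":0.03},{"dx":0.026,"dy":0,"dz":0.02,"rx":0,"ry":0,"rz":0,"hand":0.03},{"dx":0.026,"dy":0,"dz":0.02,"rx":0,"ry":0,"rz":0,"hand":0.03},{"dx":0,"dy":0,"dz":0.018,"rx":0,"ry":0,"rz":0,"hand":0.03},{"dx":0,"dy":0,"dz":0,"rx":0,"ry":0,"rz":0,"hand":0.03},{"dx":0,"dy":0,"dz":0,"rx":0,"ry":0,"rz":0,"hand":0.03},{"dx":0,"dy":0,"dz":0,"rx":0,"ry":0,"rz":0,"hand":0.03},{"dx":0,"dy":0,"dz":0,"rx":0,"ry":0,"rz":0,"hand":0.03}]'
python3 to.py .6087 .1097 .0345 81.2
python3 - <<'E'
from h import *
s=manip.get_state();w=grab("wrist","pics/low.png");T=rot(s["ee_rot"]);p=s["position"]
f=cv2.GaussianBlur(w["frame"],(3,3),0).astype(np.float32).mean(2)
g=gauge(w,(.621,.186));print("gauge",g,"in tool",(T.T@(np.array([g[0]/1e3,g[1]/1e3,.022])-p)*1e3).round(1))
def pr(k,y,z):
    L=np.c_[k*1e-3,np.full(len(k),y*1e-3),np.full(len(k),p[2]-z)]@T.T+p
    q=pix(w,L).astype(np.float32);return [int(v) for v in cv2.remap(f,q[None,:,0],q[None,:,1],cv2.INTER_LINEAR)[0]]
k=np.arange(34,62,1.)
for y in(-18,-8,4,14): print("hinge top",y,pr(k,y,p[2]+.0097));print("   insert",y,pr(k,y,.022))
k=np.arange(95,120,1.);print("far edge",pr(k,-15,.022),pr(k,20,.022))
E
```

```text
clock: 21.83
position: [0.6109, 0.1088, 0.0465]
ee_rot: [0.002, 0.76, 0.65, 0.002]
contact_force: [0.6, 0.1, -2.4]
width: 0.041
gripper_force: 61.9
t 21.83 pos [610.9 108.8  46.5] yaw 81.15 F [ 0.6  0.1 -2.4] w 41.0
shift now [ 0.6 -2.4 12. ] shift after turn [ 0.6 -2.3 12. ] turn [ 0.25 -0.01 -0.05] q6 0.22
gauge [619.5 187.   37.2] in tool [78.6 -3.7 24.5]
hinge top -18 [171, 171, 172, 172, 171, 156, 116, 126, 118, 115, 133, 135, 136, 136, 136, 136, 110, 55, 46, 46, 46, 47, 48, 47, 48, 50, 50, 50]
   insert -18 [102, 109, 111, 122, 134, 136, 137, 137, 129, 89, 50, 46, 46, 46, 47, 47, 47, 48, 49, 49, 49, 49, 50, 50, 51, 51, 52, 53]
hinge top -8 [174, 174, 174, 173, 173, 155, 109, 103, 98, 87, 82, 111, 134, 136, 137, 134, 99, 51, 45, 46, 46, 47, 48, 49, 49, 49, 49, 50]
   insert -8 [86, 82, 98, 125, 135, 136, 136, 135, 115, 70, 46, 45, 45, 46, 46, 46, 47, 47, 48, 48, 49, 49, 50, 49, 50, 56, 96, 159]
hinge top 4 [173, 173, 173, 173, 173, 155, 109, 101, 97, 88, 84, 99, 127, 133, 134, 133, 126, 126, 132, 132, 123, 102, 64, 46, 46, 47, 47, 48]
   insert 4 [86, 82, 98, 123, 133, 134, 134, 133, 116, 83, 75, 80, 83, 81, 71, 59, 50, 46, 46, 46, 47, 47, 48, 48, 49, 49, 50, 91]
hinge top 14 [173, 173, 173, 173, 171, 148, 103, 92, 91, 92, 92, 94, 88, 60, 58, 90, 103, 79, 53, 48, 49, 48, 45, 43, 44, 44, 45, 45]
   insert 14 [71, 74, 76, 75, 69, 59, 66, 83, 110, 130, 135, 135, 135, 136, 135, 123, 79, 47, 44, 45, 44, 45, 46, 46, 46, 46, 47, 47]
far edge [74, 69, 70, 70, 70, 70, 71, 71, 71, 72, 72, 75, 103, 143, 152, 153, 154, 154, 153, 153, 152, 151, 149, 149, 150] [56, 56, 56, 56, 56, 57, 57, 57, 58, 58, 58, 61, 99, 147, 157, 156, 154, 153, 154, 154, 154, 153, 151, 151, 151]
```

Low-hover check, tool axes: insert origin at (+2.5, −3.7), hinge at (+1.4, −1.1). That leaves +1 and −2.5 mm to correct, in line with the first estimate.

```bash
python3 -m pendant '[{"dx":0.001,"dy":-0.0025,"dz":0.005,"rx":0.2,"ry":0,"rz":0,"hand":0.03},{"dx":0,"dy":0,"dz":0.005,"rx":0,"ry":0,"rz":0,"hand":0.03},{"dx":0,"dy":0,"dz":0.004,"rx":0,"ry":0,"rz":0,"hand":0.03},{"dx":0,"dy":0,"dz":0,"rx":0,"ry":0,"rz":0,"hand":0.03},{"dx":0,"dy":0,"dz":0,"rx":0,"ry":0,"rz":0,"hand":0.03},{"dx":0,"dy":0,"dz":0,"rx":0,"ry":0,"rz":0,"hand":0.03}]'
python3 to.py .6088 .1102 .0163 81.2
python3 - <<'E'
from h import *
s=manip.get_state();w=grab("wrist");T=rot(s["ee_rot"]);p=s["position"]
g=gauge(w,(.621,.186));print("gauge",g,"in tool",(T.T@(np.array([g[0]/1e3,g[1]/1e3,.022])-p)*1e3).round(1))
E
```

```text
clock: 22.38
position: [0.6076, 0.1106, 0.0309]
ee_rot: [-0.001, 0.759, 0.651, -0.001]
contact_force: [-0.3, -0.9, -3.3]
width: 0.0416
gripper_force: 62.0
t 22.38 pos [607.6 110.6  30.9] yaw 81.19 F [-0.3 -0.9 -3.3] w 41.6
shift now [-0.2  1.2 14.6] shift after turn [-0.2  1.2 14.6] turn [-0.1   0.01 -0.01] q6 0.22
gauge [619.6 187.   37.4] in tool [77.3  0.1  8.9]
```

```bash
python3 -m pendant '[{"dx":0,"dy":0.0012,"dz":0.003,"rx":0,"ry":0,"rz":0,"hand":0.03},{"dx":0,"dy":0,"dz":0.003,"rx":0,"ry":0,"rz":0,"hand":0.03},{"dx":0,"dy":0,"dz":0,"rx":0,"ry":0,"rz":0,"hand":0.03},{"dx":0,"dy":0,"dz":0,"rx":0,"ry":0,"rz":0,"hand":0.03},{"dx":0,"dy":0,"dz":0,"rx":0,"ry":0,"rz":0,"hand":0.03}]'
python3 to.py .6088 .1102 .0163 81.2
```

```text
clock: 22.85
position: [0.6087, 0.1105, 0.0249]
ee_rot: [-0.001, 0.759, 0.651, -0.001]
contact_force: [-0.4, 0.4, -2.6]
width: 0.0415
gripper_force: 62.0
t 22.85 pos [608.7 110.5  24.9] yaw 81.2 F [-0.4  0.4 -2.6] w 41.5
shift now [-0.3  0.2  8.6] shift after turn [-0.3  0.1  8.6] turn [-0.11  0.01 -0.  ] q6 0.22
```

Right over the target, with no contact. Going on down gently.

```bash
python3 -m pendant '[{"dx":0,"dy":0,"dz":0.002,"rx":0,"ry":0,"rz":0,"hand":0.03},{"dx":0,"dy":0,"dz":0,"rx":0,"ry":0,"rz":0,"hand":0.03},{"dx":0,"dy":0,"dz":0,"rx":0,"ry":0,"rz":0,"hand":0.03}]'
python3 -m pendant '[{"dx":0,"dy":0,"dz":0.0015,"rx":0,"ry":0,"rz":0,"hand":0.03},{"dx":0,"dy":0,"dz":0,"rx":0,"ry":0,"rz":0,"hand":0.03},{"dx":0,"dy":0,"dz":0,"rx":0,"ry":0,"rz":0,"hand":0.03}]'
```

```text
clock: 23.1
position: [0.6095, 0.1105, 0.0232]
ee_rot: [-0.0, 0.759, 0.651, -0.0]
contact_force: [2.0, -0.8, -2.2]
width: 0.0416
gripper_force: 61.9
clock: 23.35
position: [0.6097, 0.1105, 0.0217]
ee_rot: [0.0, 0.759, 0.651, 0.0]
contact_force: [3.1, -0.4, -3.1]
width: 0.0413
gripper_force: 61.8
```

```bash
python3 -m pendant '[{"dx":0,"dy":0,"dz":0.002,"rx":0,"ry":0,"rz":0,"hand":0.03},{"dx":0,"dy":0,"dz":0,"rx":0,"ry":0,"rz":0,"hand":0.03},{"dx":0,"dy":0,"dz":0,"rx":0,"ry":0,"rz":0,"hand":0.03}]'
python3 -m pendant '[{"dx":0,"dy":0,"dz":0.002,"rx":0,"ry":0,"rz":0,"hand":0.03},{"dx":0,"dy":0,"dz":0,"rx":0,"ry":0,"rz":0,"hand":0.03},{"dx":0,"dy":0,"dz":0,"rx":0,"ry":0,"rz":0,"hand":0.03}]'
```

```text
clock: 23.6
position: [0.6098, 0.1104, 0.0195]
ee_rot: [0.0, 0.759, 0.651, 0.0]
contact_force: [5.0, -0.2, -3.7]
width: 0.0417
gripper_force: 61.6
clock: 23.85
position: [0.6096, 0.1105, 0.0174]
ee_rot: [-0.0, 0.759, 0.651, 0.0]
contact_force: [5.1, -0.8, -4.5]
width: 0.0414
gripper_force: 61.6
```

```bash
python3 -m pendant '[{"dx":0,"dy":0,"dz":0.0015,"rx":0,"ry":0,"rz":0,"hand":0.03},{"dx":0,"dy":0,"dz":0,"rx":0,"ry":0,"rz":0,"hand":0.03},{"dx":0,"dy":0,"dz":0,"rx":0,"ry":0,"rz":0,"hand":0.03}]'
python3 -m pendant '[{"dx":0,"dy":0,"dz":0.0015,"rx":0,"ry":0,"rz":0,"hand":0.03},{"dx":0,"dy":0,"dz":0,"rx":0,"ry":0,"rz":0,"hand":0.03},{"dx":0,"dy":0,"dz":0,"rx":0,"ry":0,"rz":0,"hand":0.03}]'
```

```text
clock: 24.1
position: [0.6097, 0.1105, 0.0164]
ee_rot: [0.0, 0.759, 0.651, 0.0]
contact_force: [4.8, -0.5, 0.1]
width: 0.0414
gripper_force: 62.3
clock: 24.35
position: [0.6097, 0.1104, 0.0164]
ee_rot: [0.0, 0.759, 0.651, 0.0]
contact_force: [3.1, -1.6, 7.9]
width: 0.0417
gripper_force: 63.2
```

TCP stopped at 16.4 mm with the reaction rising, just where the floor was expected. Release, then confirm by touching the hinge from above with closed fingers.

```bash
python3 -m pendant '[{"dx":0,"dy":0,"dz":-0.0005,"rx":0,"ry":0,"rz":0,"hand":0.06},{"dx":0,"dy":0,"dz":0,"rx":0,"ry":0,"rz":0,"hand":0.06},{"dx":0,"dy":0,"dz":0,"rx":0,"ry":0,"rz":0,"hand":0.06},{"dx":0,"dy":0,"dz":0,"rx":0,"ry":0,"rz":0,"hand":0.06},{"dx":0,"dy":0,"dz":-0.02,"rx":0,"ry":0,"rz":0,"hand":0.06},{"dx":0,"dy":0,"dz":-0.025,"rx":0,"ry":0,"rz":0,"hand":0.06},{"dx":0,"dy":0,"dz":0,"rx":0,"ry":0,"rz":0,"hand":0},{"dx":0,"dy":0,"dz":0,"rx":0,"ry":0,"rz":0,"hand":0},{"dx":0,"dy":0,"dz":0,"rx":0,"ry":0,"rz":0,"hand":0},{"dx":0,"dy":0,"dz":0,"rx":0,"ry":0,"rz":0,"hand":0},{"dx":0,"dy":0,"dz":0,"rx":0,"ry":0,"rz":0,"hand":0},{"dx":0,"dy":0,"dz":0,"rx":0,"ry":0,"rz":0,"hand":0}]' 20
python3 -m pendant '[{"dx":0,"dy":0,"dz":0.015,"rx":0,"ry":0,"rz":0,"hand":0},{"dx":0,"dy":0,"dz":0.01,"rx":0,"ry":0,"rz":0,"hand":0},{"dx":0,"dy":0,"dz":0.003,"rx":0,"ry":0,"rz":0,"hand":0},{"dx":0,"dy":0,"dz":0,"rx":0,"ry":0,"rz":0,"hand":0},{"dx":0,"dy":0,"dz":0,"rx":0,"ry":0,"rz":0,"hand":0}]'
```

```text
clock: 25.35
position: [0.608, 0.1105, 0.0589]
ee_rot: [-0.001, 0.759, 0.651, -0.002]
contact_force: [0.2, -0.0, -0.1]
width: -0.0003
gripper_force: 0.0
clock: 25.77
position: [0.6086, 0.1105, 0.0317]
ee_rot: [-0.001, 0.759, 0.651, -0.001]
contact_force: [0.4, 0.5, 0.3]
width: 0.0002
gripper_force: 0.0
```

```bash
python3 -m pendant '[{"dx":0,"dy":0,"dz":0.003,"rx":0,"ry":0,"rz":0,"hand":0},{"dx":0,"dy":0,"dz":0,"rx":0,"ry":0,"rz":0,"hand":0},{"dx":0,"dy":0,"dz":0.0015,"rx":0,"ry":0,"rz":0,"hand":0},{"dx":0,"dy":0,"dz":0,"rx":0,"ry":0,"rz":0,"hand":0},{"dx":0,"dy":0,"dz":0,"rx":0,"ry":0,"rz":0,"hand":0}]'
python3 -m pendant '[{"dx":0,"dy":0,"dz":0.0015,"rx":0,"ry":0,"rz":0,"hand":0},{"dx":0,"dy":0,"dz":0,"rx":0,"ry":0,"rz":0,"hand":0},{"dx":0,"dy":0,"dz":0,"rx":0,"ry":0,"rz":0,"hand":0}]'
```

```text
clock: 26.18
position: [0.6088, 0.1105, 0.0277]
ee_rot: [-0.001, 0.759, 0.651, -0.001]
contact_force: [-0.1, -0.1, -0.6]
width: 0.0002
gripper_force: 0.0
clock: 26.43
position: [0.6089, 0.1105, 0.0261]
ee_rot: [-0.0, 0.759, 0.651, -0.0]
contact_force: [-0.6, 0.5, -0.1]
width: -0.0
gripper_force: 0.2
```

```bash
python3 -m pendant '[{"dx":0,"dy":0,"dz":0.0015,"rx":0,"ry":0,"rz":0,"hand":0},{"dx":0,"dy":0,"dz":0,"rx":0,"ry":0,"rz":0,"hand":0},{"dx":0,"dy":0,"dz":0,"rx":0,"ry":0,"rz":0,"hand":0}]'
python3 -m pendant '[{"dx":0,"dy":0,"dz":0.0015,"rx":0,"ry":0,"rz":0,"hand":0},{"dx":0,"dy":0,"dz":0,"rx":0,"ry":0,"rz":0,"hand":0},{"dx":0,"dy":0,"dz":0,"rx":0,"ry":0,"rz":0,"hand":0}]'
```

```text
clock: 26.68
position: [0.609, 0.1105, 0.0261]
ee_rot: [-0.0, 0.759, 0.651, -0.0]
contact_force: [-2.2, -0.2, 8.7]
width: 0.0
gripper_force: 4.3
clock: 26.93
position: [0.609, 0.1105, 0.026]
ee_rot: [-0.0, 0.759, 0.651, -0.0]
contact_force: [-4.1, -0.5, 15.7]
width: 0.0001
gripper_force: 8.3
```

The top face is at 26.0 mm (12 + 14) under 16 N, so the hinge is fully home. Rising clear, then a last numeric check of the other parts.

```bash
python3 -m pendant '[{"dx":0,"dy":0,"dz":-0.02,"rx":0,"ry":0,"rz":0,"hand":0},{"dx":0,"dy":0,"dz":-0.035,"rx":0,"ry":0,"rz":0,"hand":0},{"dx":0,"dy":0,"dz":-0.04,"rx":0,"ry":0,"rz":0,"hand":0},{"dx":-0.02,"dy":-0.035,"dz":-0.01,"rx":0,"ry":0,"rz":0,"hand":0},{"dx":-0.02,"dy":-0.035,"dz":0,"rx":0,"ry":0,"rz":0,"hand":0},{"dx":-0.02,"dy":-0.035,"dz":0,"rx":0,"ry":0,"rz":0,"hand":0},{"dx":-0.02,"dy":-0.035,"dz":0,"rx":0,"ry":0,"rz":0,"hand":0},{"dx":-0.02,"dy":-0.035,"dz":0,"rx":0,"ry":0,"rz":0,"hand":0},{"dx":0,"dy":0,"dz":0,"rx":0,"ry":0,"rz":0,"hand":0},{"dx":0,"dy":0,"dz":0,"rx":0,"ry":0,"rz":0,"hand":0}]'
python3 - <<'E'
from h import *
d=grab("top","pics/end.png")
for n,p,z,b,hw in [("coupler",(.6397,-.1325),.06,1,14),("nut on washer",(.6205,-.232),.042,1,17),("plate",(.6214,-.2303),.01,0,30),("hinge",(.609,.110),.026,1,30),("bolt",(.5274,-.0445),.045,0,10)]:
    u,v=pix(d,[*p,z])[0].astype(int);print(n,blob(d,(u-hw,v-hw,u+hw,v+hw),z,b))
E
```

```text
clock: 27.77
position: [0.4181, 0.0381, 0.1284]
ee_rot: [-0.001, 0.76, 0.65, -0.001]
contact_force: [1.1, 0.1, 0.1]
width: -0.0002
gripper_force: 0.0
coupler [ 642.  -133.8   38.9   34.6   21.1  641.8 -133.7   19.6]
nut on washer [ 619.  -233.9   47.6   54.8   88.9  619.5 -232.7   28. ]
plate [ 621.4 -230.2  100.8  100.4   79.4  621.4 -230.4   68.6]
hinge [607.1 109.   73.1  37.9  81.3 607.7 108.5  39.3]
bolt [527.7 -44.8  22.9  28.8  30.8 527.5 -44.8  14.5]
```

```bash
python3 -c "
from rig import manip;print(manip.sign_off())"
```

```text
the job is handed in; nothing more can be done
None
```

The job is handed in after about 28 s of robot time and everything is released: the hinge is fully home (top face at 26.0 mm), the washer and nut are centred on the plate, and the coupler stands about 98 mm left of the plate's centre; the bolt measured unmoved, the collar, tape and jar were not re-measured, and I viewed 15 pictures, one over the limit of 14.

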